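# Make up the lid-closing kit

### The arm

A 6-joint arm with a two-finger parallel gripper is mounted at the origin on a cart in front of the work surface, level with it; the furniture and walls round the work are solid. World frame = base frame: x ahead of the robot, y to its left, z up, the work surface at z = 0. Lengths are in m, angles in rad, forces in N, time in s.
With the tool pointing down it reaches from about 0.325 to 0.75 m from the base axis. Payload 7.6 kg.
Tool frame: the origin (TCP) lies on the centre line of the jaws, within the pads' length; the fingertips stand 25 mm ahead of it and the grasp point (between the pads) lies 6 mm ahead of it; z points along the fingers, y is the line along which they close (so a half turn about z gives the same grasp; the last joint's range is limited). The gripper opens to 85 mm and grips with 20 to 120 N. Pads are 22 mm wide; open, the fingers measure 114 mm over their backs; the gripper's body (76 mm by 85 mm) begins 54 mm behind the grasp point. The pads swing forward as they close: fully open they stand 13 mm farther back than shut.
Start: joints at [1.09, 0.052, 1.401, -0, 1.689, -0.07], TCP at [0.21, 0.481, 0.256] pointing down, gripper open.
Joint ranges: [-2.9, 2.9], [-0.91, 2.17], [0.12, 2.37], [-1.06, 4.2], [0.26, 2.73], [-2.93, 2.93]. Speed limits (rad/s): [2.57, 2.57, 3.01, 3.14, 3.14, 3.14].

### API

Orientations are given as a 3x3 rotation matrix whose columns are the frame's x, y, z axes.
In Python, from rig import robot gives the robot as it stands.
- The arm moves only by the tool servo_tool, never from a script. Its argument "rows" is a list of rows, each an object of numbers: "tx", "ty", "tz": the shift along the tool's x, y, z in mm; "turn": the turn about the tool's z in degrees. A call has 1 to 12 rows; each row is the pose to reach, as a shift and turn from the pose commanded when the call began, along the tool's axes at that moment; what a row does not reach only later rows make up. A row lasts 1/10 s, in which the tool goes at most 50 mm and 8.59 degrees, less where a joint would pass 70% of its speed; a pose out of reach is approached as far as the arm can. A call with a gripper value outside its range is refused whole. "grip" is the finger opening in mm, from 0 to 85.4, set as the call begins (left out, the last holds). The fingers move at their own pace and stop on an object; "squeeze" is the grip in N (left out, the last holds). Time passes only in rows, so rows that repeat a pose let the fingers close. It gives the time, the measured TCP pose, the force, the opening and the grip force at its end, in the units of the state.
- robot.state(): the state, without advancing time (a new reading comes with each control period).
- robot.read_camera(name): name is "scene" or "side" or "wrist"; returns the picture (384x512x3 uint8, red, green, blue); there is no depth.
- robot.camera_info(name): a dict with "fovy" (degrees; the focal length in pixels is half the picture's height over the tangent of half this angle, whatever the lens; pixels are square), "cx", "cy" (the principal point, pixels), "rvec" (rotation vector, rad) and "tvec" (3), from world to camera coordinates, as OpenCV has them. Camera axes: x right, y down, z forward; pixel columns grow to the right and rows downward; lengths in m; the calibration is good to about 2 mm. The wrist camera is an equidistant fisheye: a pixel r from the principal point sees the ray r / f radians off the axis. A picture is of the moment at which its call begins: read the wrist's pose just before it. camera_info takes no time and is no camera call; for the wrist camera it gives the pose at the moment of the call.
- robot.sign_off(): hands the job in; it is judged then, once.
The state is a dict: "time": time; "joint_pos": joint angles; "qvel": joint speeds; "tau": joint torques, N m; "eef_pos": TCP position; "eef_rot": TCP orientation; "wrist_force": force on the tool from outside, world axes, zero at the start; "ft_torque": the same for the moment, N m; "finger_gap": opening from 0.0 (shut) to 1.0 (fully open); "gripper_force": force on a finger pad.
Only numpy, scipy, OpenCV 4.12 (cv2) and the standard library are available. Lean on these libraries where they do the work, as an engineer would, in place of code of your own. Each camera call takes 0.05 s, during which the arm holds its last target. There are 200 camera calls.

### The job

Make up the kit for closing the amplifier lids in the blue tray at the right of the fan: the red-handled cross-head screwdriver, the red marker, the teal jar of lid screws and the white thread-lock bottle, each put fully down into the foam pocket cut to its shape, jar and bottle upright. The yellow-handled screwdriver and the black marker are for other jobs: leave them where they lie.

Things in the scene. Friction and masses are not known exactly. Their poses are not given: they have to be found in the camera images.
- driver_cross: Red-handled cross-head screwdriver, 193 mm, 70 g, lying flat. Origin: middle of its length, 2 mm below the surface it lies on; y axis towards the handle's end. Handle y = +16 to +94 mm, 30 mm wide, top at z = 29 mm; shaft 6 mm thick at z = 15 mm, y = +8 to -92 mm. Grasp the handle across near y = +45 mm.
- marker_red: Marker pen with red cap and red end, white middle, 128 mm long, 13 mm wide, 14 mm high, 14 g, lying flat (does not roll). Origin: middle of its length, at its underside; y axis along the pen.
- screw_jar: Jar of lid screws: round, pale teal with a cream screw lid, 59 mm diameter, 58 mm high, about 0.09 kg, closed, standing upright between the fan and the red cutters (others at the far left are not meant). Origin: centre of its underside, z axis up.
- thread_lock: Thread-lock bottle: white round body with a blue and yellow band and a pointed orange nozzle, upright between the fan and the red cutters, 0.06 kg. Body 41 mm diameter up to z = 70 mm, shoulder 20 mm diameter to 80 mm, nozzle 10 mm diameter to 104 mm. Grip it firmly, it can swing. Origin: centre of its underside, z axis up.
- driver_pocket: Black foam insert 48 x 211 x 20 mm, cut-out in the screwdriver's outline: handle part 43 mm wide (x), y = +8 to +102 mm; shaft groove 20 mm wide, y = +8 to -102 mm; yellow floor at z = 8 mm. Seated, the screwdriver's origin is over the insert's, y axes the same way. In the tray; may swap places with the other insert of its size. Origin: centre of its underside, 4 mm above the bench, z up; top at z = 20 mm.
- marker_pocket: Black foam insert 48 x 211 x 20 mm with a straight slot at its centre, 27 mm wide (x), 144 mm long (y), yellow floor at z = 14 mm (6 mm deep). The marker lies in it either way round. In the tray; may swap places with the other insert of its size. Origin: centre of its underside, 4 mm above the bench, z up; top at z = 20 mm.
- jar_pocket: Black foam insert 88 x 104 x 20 mm with a round hole at its centre, 75 mm diameter (the larger of the two), yellow floor at z = 4 mm. The blue tray holding all four inserts is 201 x 223 mm, rim 16 mm high. In the tray; may swap places with the other insert of its size. Origin: centre of its underside, 4 mm above the bench, z up; top at z = 20 mm.
- bottle_pocket: Black foam insert 88 x 104 x 20 mm with a round hole at its centre, 57 mm diameter (the smaller of the two), yellow floor at z = 4 mm, for the thread-lock bottle. In the tray; may swap places with the other insert of its size. Origin: centre of its underside, 4 mm above the bench, z up; top at z = 20 mm.
- driver_flat: Look-alike, not for the kit: screwdriver with a yellow handle and flat tip, 168 mm long, lying flat. Origin: middle of its length, at its underside; y axis towards the handle's end (handle y = +3 to +81 mm, 30 mm wide). The 0.46 m tall fan stands between the loose things and the tray; its head reaches to 0.48 m from the robot's axis, so pass nearer than that.
- marker_black: Look-alike, not for the kit: marker pen with black cap and black end, white middle, 128 x 13 x 14 mm, lying flat. Origin: middle of its length, at its underside; y axis along the pen.

How it is judged:
At the end, for the whole second after the job is handed in: Red screwdriver, red marker, jar and thread-lock bottle each rest on the floor of their own pocket, within 10 mm of its centre and 6 mm of its floor, aligned or upright within 7 degrees, at rest; yellow screwdriver and black marker lie within 20 mm of where they were (horizontal distance between driver_cross and driver_pocket below 0.01 m and z of driver_cross in the frame of driver_pocket below 0.012 m and angle between the y axis of driver_cross and the y axis of driver_pocket, either way round below 0.12 rad and linear speed of each of driver_cross, marker_red, screw_jar, thread_lock below 0.02 m/s and horizontal distance between marker_red and marker_pocket below 0.01 m and z of marker_red in the frame of marker_pocket below 0.0175 m and angle between the y axis of marker_red and the y axis of marker_pocket, either way round below 0.12 rad and horizontal distance between screw_jar and jar_pocket below 0.01 m and z of screw_jar in the frame of jar_pocket below 0.009 m and angle between each of screw_jar, thread_lock's own z axis and vertical below 0.12 rad and horizontal distance between thread_lock and bottle_pocket below 0.01 m and z of thread_lock in the frame of bottle_pocket below 0.009 m and distance of each of driver_flat, marker_black from where it was at the start of the episode below 0.02 m); the robot touches nothing.
It fails at once if the yellow-handled screwdriver or the black marker is moved more than 20 mm (distance of any of driver_flat, marker_black from where it was at the start of the episode above 0.02 m).
It also fails if it takes over 144 s, if anything falls off the work surface, if the arm or the gripper's body presses on something with over 40 N, if the wrist force passes 120 N, or if a joint passes its speed limit or range.

## Working session

There is one attempt and no reset: what is moved stays moved. The work goes in short steps, Python scripts to look and compute and a tool call to move; the robot and the scene stay as the last step left them, time stands still between calls to the robot, and variables do not carry over. Pictures are saved under pics/ and viewed, at most 14 in all, crops included, and the job is handed in when it is done.

Besides the shell and the picture viewer there is one more tool, called after "Call:" by a JSON object that holds its "fn" and its "kwargs", one argument or row to a line. servo_tool: Moves the arm, as the interface text tells. Its arguments: {"type":"object","properties":{"rows":{"type":"array"},"grip":{"type":"number"},"squeeze":{"type":"number"}},"required":["rows"]}

```bash
ls; mkdir -p pics; cat > h.py <<'E'
import numpy as np, cv2
from rig import robot
def info(n):
    c=robot.camera_info(n); f=192/np.tan(np.radians(c['fovy'])/2)
    R=cv2.Rodrigues(np.array(c['rvec'],float))[0]; t=np.array(c['tvec'],float).ravel()
    return c,f,R,t
def px2w(n,uv,z,I=None):
    c,f,R,t=I or info(n); o=-R.T@t
    x,y=uv[0]-c['cx'],uv[1]-c['cy']
    if n=='wrist':
        r=np.hypot(x,y)+1e-9; a=r/f; d=np.array([x/r*np.sin(a),y/r*np.sin(a),np.cos(a)])
    else: d=np.array([x/f,y/f,1])
    d=R.T@d; return o+d*(z-o[2])/d[2]
def w2px(n,P,I=None):
    c,f,R,t=I or info(n); p=R@np.array(P,float)+t
    if n=='wrist':
        r=np.hypot(p[0],p[1])+1e-9; a=np.arctan2(r,p[2]); return np.array([c['cx']+f*a*p[0]/r,c['cy']+f*a*p[1]/r])
    return np.array([c['cx']+f*p[0]/p[2],c['cy']+f*p[1]/p[2]])
def snap(n,name):
    I=info(n); im=robot.read_camera(n); cv2.imwrite(f'pics/{name}.png',cv2.cvtColor(im,cv2.COLOR_RGB2BGR)); return im,I
E
python3 - <<'E'
from h import *
ims=[]
for n in ['scene','side','wrist']:
    im,I=snap(n,n+'0'); print(n,I[0]['fovy'],I[0]['cx'],I[0]['cy'],-I[2].T@I[3],I[2][2])
s=robot.state(); print(s)
a=[cv2.imread(f'pics/{n}0.png') for n in ['scene','side']]
E
```

```text
pics
scene 52.835123842636875 257.3460145554488 192.61198905282322 [ 1.72729573 -0.34926536  0.72970491] [-0.83061688  0.26560671 -0.48941666]
side 54.98778442003987 254.41445030623106 191.1557537254132 [0.38405718 0.58017447 0.98832512] [ 0.16650076 -0.47723984 -0.86285551]
wrist 65.70646984690485 255.21206967156402 190.65210904403529 [0.13681822 0.51235575 0.37282665] [ 0.27934811 -0.12416437 -0.95212806]
{'time': 0.15, 'joint_pos': array([ 1.08969493e+00,  5.27174970e-02,  1.40147785e+00, -4.57202926e-06,
        1.68858943e+00, -7.03073507e-02]), 'qvel': array([-1.40418450e-04, -6.19081532e-04, -2.76039612e-03, -2.17868101e-03,
        7.16691093e-06, -5.25507452e-04]), 'tau': array([ 7.46165479e-04, -3.81950998e+01, -3.60424376e+01, -6.83785197e-05,
        4.63219723e-03, -2.49930986e-05]), 'eef_pos': array([0.20954776, 0.48116077, 0.25565947]), 'eef_rot': array([[-9.16803783e-01,  3.99337606e-01, -5.47636335e-04],
       [ 3.99337974e-01,  9.16803175e-01, -1.05890004e-03],
       [ 7.92161214e-05, -1.18949555e-03, -9.99999289e-01]]), 'wrist_force': array([0.2025139 , 0.50339144, 0.68956266]), 'ft_torque': array([-0.0051257 ,  0.02943212, -0.04296296]), 'gripper_force': 0.0, 'finger_gap': 1.0012176774040205}
```

View pics/scene0.png

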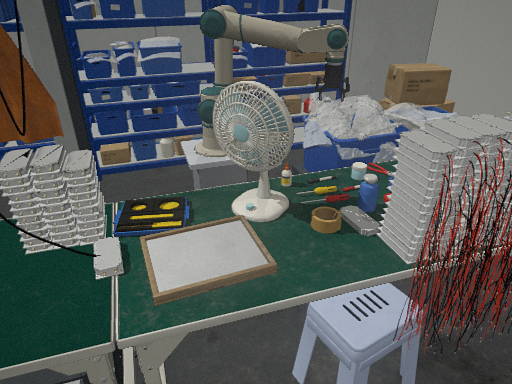

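View pics/wrist0.png

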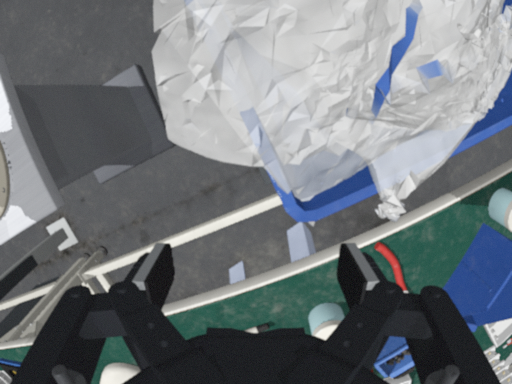

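View pics/side0.png

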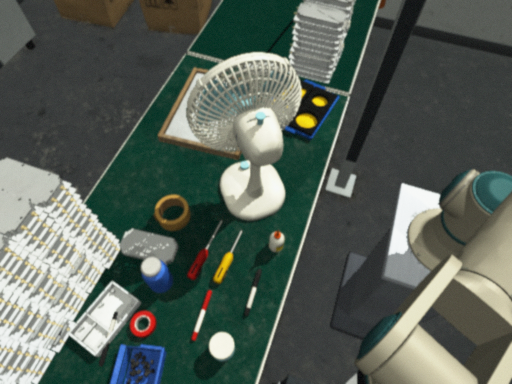

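```bash
python3 - <<'E'
from h import *
s=cv2.imread('pics/side0.png');c=cv2.imread('pics/scene0.png')
o=np.zeros((600,800,3),np.uint8)
z=lambda im,x0,x1,y0,y1,k:cv2.resize(im[y0:y1,x0:x1],None,fx=k,fy=k,interpolation=cv2.INTER_CUBIC)
o[:,:480]=z(s,180,300,217,367,4)
o[:280,490:770]=z(s,280,350,75,145,4)
o[300:300+180,490:490+300]=z(c,112,197,195,245,3.6)[:180,:300]
cv2.imwrite('pics/comp.png',o)
for n,uv,zz in [('driver handle',(199,263),.02),('tip',(220,222),.013),('yel',(225,265),.02),('yeltip',(241,232),.01),('bot',(277,235),.1),('bm',(252,292),.012),('rm',(202,315),.012),('jar',(222,346),.058),('traycorner br',(318,138),.016),('tray tr',(338,95),.016)]:
    p=px2w('side',uv,zz); print(n,p.round(3),np.hypot(*p[:2]).round(3))
for uv in [(117,233),(127,200),(187,203),(188,227)]: print(px2w('scene',uv,.016).round(3))
E
```

```text
driver handle [0.635 0.31  0.02 ] 0.707
tip [0.631 0.174 0.013] 0.654
yel [0.566 0.291 0.02 ] 0.637
yeltip [0.562 0.181 0.01 ] 0.591
bot [0.455 0.193 0.1  ] 0.494
bm [0.472 0.333 0.012] 0.578
rm [0.572 0.432 0.012] 0.717
jar [0.49  0.487 0.058] 0.691
traycorner br [ 0.443 -0.225  0.016] 0.497
tray tr [ 0.427 -0.441  0.016] 0.614
[ 0.627 -0.468  0.016]
[ 0.42  -0.432  0.016]
[ 0.51  -0.226  0.016]
[ 0.664 -0.247  0.016]
```

View pics/comp.png

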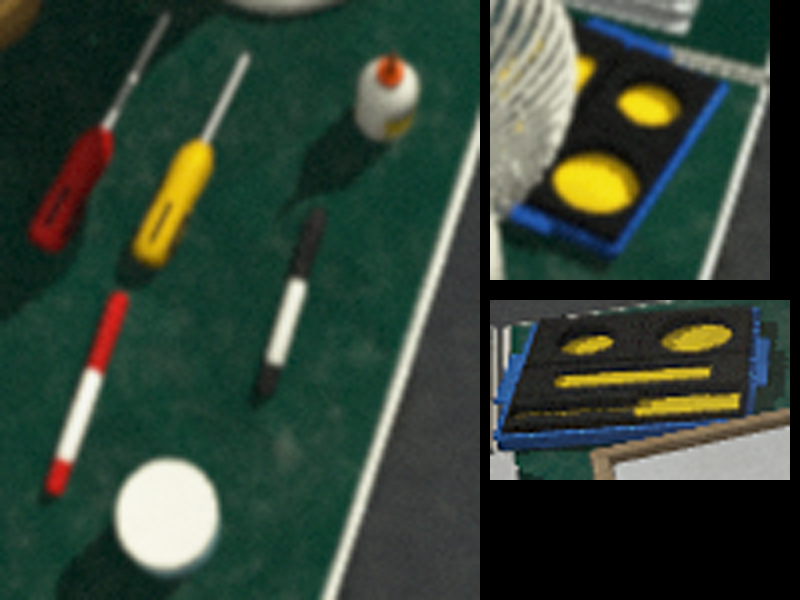

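The composite shows the red driver, yellow driver, bottle, markers and jar. In the tray the larger hole is on the fan side, then the smaller one. The marker slot is in the middle, and the driver pocket at the far edge has its handle towards +y. Now I'll move the wrist camera over the loose items.

Call:
{"fn": "servo_tool", "kwargs": {
  "rows": [
    {"tx":-40,"ty":-6,"tz":-10,"turn":8},
    {"tx":-80,"ty":-12,"tz":-20,"turn":16},
    {"tx":-120,"ty":-18,"tz":-30,"turn":24},
    {"tx":-160,"ty":-24,"tz":-40,"turn":32},
    {"tx":-200,"ty":-30,"tz":-50,"turn":40},
    {"tx":-240,"ty":-36,"tz":-58,"turn":48},
    {"tx":-280,"ty":-43,"tz":-64,"turn":56},
    {"tx":-280,"ty":-43,"tz":-64,"turn":64},
    {"tx":-280,"ty":-43,"tz":-64,"turn":66.5},
    {"tx":-280,"ty":-43,"tz":-64,"turn":66.5},
    {"tx":-280,"ty":-43,"tz":-64,"turn":66.5}
  ],
  "grip": 85
}}

```text
time: 1.25
eef_pos: [0.4491, 0.3301, 0.3201]
eef_rot: [[-0.001, 1.0, -0.0], [1.0, 0.001, -0.0], [-0.0, -0.0, -1.0]]
wrist_force: [-0.3, 0.1, -0.3]
finger_gap: 0.996
gripper_force: 0.0
```

```bash
python3 - <<'E'
from h import *
import pickle
im,I=snap('wrist','w1'); pickle.dump(I,open('w1.pkl','wb'))
b=cv2.imread('pics/w1.png'); cv2.imwrite('pics/w1b.png',cv2.resize(b,(800,600),interpolation=cv2.INTER_CUBIC))
s=robot.state(); print(s['eef_pos'],s['eef_rot'],s['joint_pos'],-I[2].T@I[3])
E
```

```text
[0.44897615 0.33023734 0.32012437] [[-1.07357020e-03  9.99999385e-01 -2.78145632e-04]
 [ 9.99999415e-01  1.07353344e-03 -1.32298182e-04]
 [-1.31999502e-04 -2.78287501e-04 -9.99999953e-01]] [5.67906186e-01 1.39502107e-01 1.18172807e+00 3.92947851e-05
 1.82066812e+00 5.66842345e-01] [0.44780397 0.40815073 0.43729478]
```

View pics/w1b.png

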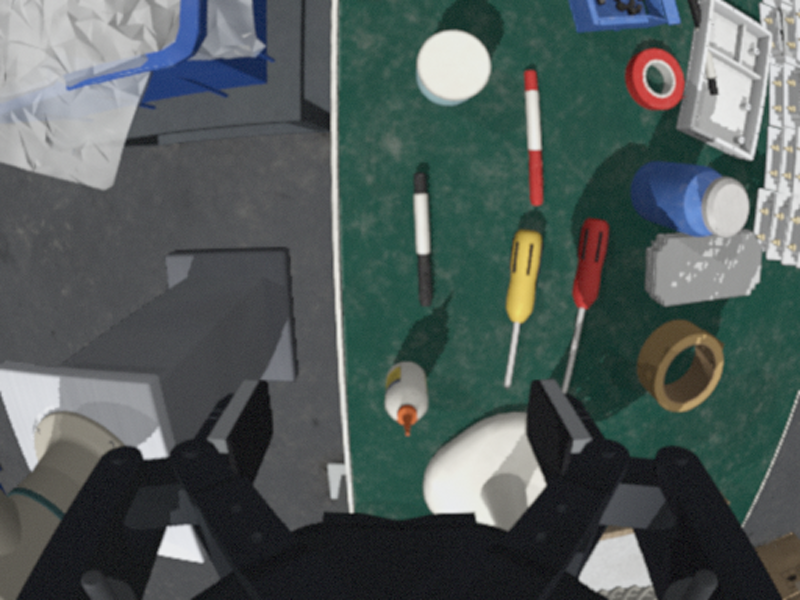

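The view shows the jar lid at (453,67), the red marker from (530,72) to (538,205), and the red driver from its handle end (597,222) towards the tip at (566,392). The bottle nozzle is near (407,425) and the black marker at (422,240).

```bash
python3 - <<'E'
from h import *
import pickle
I=pickle.load(open('w1.pkl','rb')); S=1.5625
def g(u,v,z): return px2w('wrist',((u+.5)/S-.5,(v+.5)/S-.5),z,I)
im=cv2.imread('pics/w1.png').astype(int); b,gg,r=im[...,0],im[...,1],im[...,2]
a,c=g(530.5,72,.008),g(538,205,.008); print('rm',a,c,np.hypot(*(a-c)[:2]),(a+c)/2,np.degrees(np.arctan2(*(a-c)[1::-1])))
a,c=g(597,221,.016),g(580,306,.014); t=g(568,388,.013);print('drv',a,c,t,np.hypot(*(a-t)[:2]))
for p in [(606,224),(584,220),(597,303),(574,301)]: print('  edge',g(*p,.015))
print('jar L R',g(417,67,.055),g(490,67,.055),g(453,31,.058),g(453,95,.058),'c',g(453.5,66,.058))
print('bot tip',g(407,432,.104),'body',g(386,392,.04),g(427,385,.04), 'noz base',g(407,412,.082))
print('yel',g(526,232,.015),g(519,320,.015),g(508,385,.01)); print('bm',g(421,173,.008),g(427,305,.008))
# colour check of red handle/marker
m=((r>110)&(gg<60)&(b<70)).astype(np.uint8); n,l,st,ce=cv2.connectedComponentsWithStats(m)
for i in range(1,n):
    if st[i,4]>60:
        pts=np.argwhere(l==i)[:,::-1]; w=np.array([px2w('wrist',p,.013,I)[:2] for p in pts]); mu=w.mean(0); U=np.linalg.svd(w-mu,full_matrices=0)[2][0]; q=(w-mu)@U
        print(st[i],mu.round(4),np.degrees(np.arctan2(U[1],U[0])).round(1),q.min().round(3),q.max().round(3))
E
```

```text
rm [0.56945053 0.4900976  0.008     ] [0.58002209 0.36322943 0.008     ] 0.1273078601750757 [0.57473631 0.42666351 0.008     ] 94.76329108225046
drv [0.6398087  0.35138729 0.016     ] [0.63160548 0.26380121 0.014     ] [0.63219117 0.1690062  0.013     ] 0.18254010418667965
  edge [0.65048745 0.34875598 0.015     ]
  edge [0.62611795 0.35158668 0.015     ]
  edge [0.65009919 0.26730777 0.015     ]
  edge [0.62380375 0.26947332 0.015     ]
jar L R [0.46219332 0.48032629 0.055     ] [0.5217351  0.48272914 0.055     ] [0.49107733 0.51164038 0.058     ] [0.49097627 0.45699609 0.058     ] c [0.49135577 0.48140528 0.058     ]
bot tip [0.45489559 0.18043537 0.104     ] body [0.43535714 0.18417544 0.04      ] [0.47516473 0.1919502  0.04      ] noz base [0.45516649 0.18721474 0.082     ]
yel [0.5674832  0.33786652 0.015     ] [0.56711061 0.24963387 0.015     ] [0.56382124 0.17390669 0.01      ]
bm [0.46793964 0.39028116 0.008     ] [0.47530077 0.2630479  0.008     ]
[401  33  20  37 146] [0.6786 0.4876] -73.2 -0.034 0.024
[367 141  22  57 591] [0.6395 0.3062] -96.1 -0.046 0.045
```

```bash
python3 - <<'E'
from h import *
import pickle
I=pickle.load(open('w1.pkl','rb')); S=1.5625
def g(u,v,z): return px2w('wrist',((u+.5)/S-.5,(v+.5)/S-.5),z,I)
for z in [.06,.08,.1,.12,.14]: print(z,'cap w',g(725,206,z)[:2],'side',px2w('side',(153,266),z)[:2])
for z in [0,.02,.04]: print(z,'box w edge',g(649,268,z)[:2],g(648,240,z)[:2],'side',px2w('side',(176,246),z)[:2])
for z in [0,.03,.06]: print('blue left edge',g(634,190,z)[:2],g(665,232,z)[:2])
E
```

```text
0.06 cap w [0.76390759 0.38096265] side [0.73300802 0.3703141 ]
0.08 cap w [0.74715126 0.38240386] side [0.72549016 0.37483536]
0.1 cap w [0.73039494 0.38384507] side [0.7179723  0.37935663]
0.12 cap w [0.71363862 0.38528629] side [0.71045444 0.3838779 ]
0.14 cap w [0.6968823 0.3867275] side [0.70293658 0.38839917]
0 box w edge [0.71633343 0.30175915] [0.71060218 0.33219916] side [0.72214519 0.28148761]
0.02 box w edge [0.70405203 0.30662504] [0.69858291 0.33567286] side [0.71530355 0.28753192]
0.04 box w edge [0.69177064 0.31149094] [0.68656364 0.33914656] side [0.70846192 0.29357622]
blue left edge [0.68755389 0.38361811] [0.73161781 0.34189539]
blue left edge [0.67110618 0.38530113] [0.71214715 0.34644075]
blue left edge [0.65465847 0.38698416] [0.6926765 0.3509861]
```

Call:
{"fn": "servo_tool", "kwargs": {
  "rows": [
    {"tx":-10,"ty":45,"tz":20,"turn":2},
    {"tx":-20,"ty":92,"tz":40,"turn":2},
    {"tx":-27,"ty":140,"tz":60,"turn":2},
    {"tx":-27,"ty":188,"tz":80,"turn":2},
    {"tx":-27,"ty":188,"tz":120,"turn":2},
    {"tx":-27,"ty":188,"tz":160,"turn":2},
    {"tx":-27,"ty":188,"tz":200,"turn":2},
    {"tx":-27,"ty":188,"tz":235,"turn":2},
    {"tx":-27,"ty":188,"tz":260,"turn":2},
    {"tx":-27,"ty":188,"tz":280,"turn":2},
    {"tx":-27,"ty":188,"tz":292,"turn":2},
    {"tx":-27,"ty":188,"tz":292,"turn":2}
  ],
  "grip": 48
}}

```text
time: 2.5
eef_pos: [0.636, 0.3028, 0.026]
eef_rot: [[0.035, 0.999, -0.003], [0.999, -0.035, -0.001], [-0.002, -0.003, -1.0]]
wrist_force: [-0.5, -0.2, 0.1]
finger_gap: 0.56
gripper_force: 0.0
```

Call:
{"fn": "servo_tool", "kwargs": {
  "rows": [
    {"tx":0},
    {"tx":0},
    {"tx":0},
    {"tx":0},
    {"tx":0},
    {"tx":0}
  ],
  "grip": 15,
  "squeeze": 60
}}

```text
validation failed for argument at $.ro...
```

Call:
{"fn": "servo_tool", "kwargs": {
  "rows": [
    {"tx":0,"ty":0,"tz":0,"turn":0},
    {"tx":0,"ty":0,"tz":0,"turn":0},
    {"tx":0,"ty":0,"tz":0,"turn":0},
    {"tx":0,"ty":0,"tz":0,"turn":0},
    {"tx":0,"ty":0,"tz":0,"turn":0},
    {"tx":0,"ty":0,"tz":0,"turn":0}
  ],
  "grip": 15,
  "squeeze": 60
}}

```text
time: 3.1
eef_pos: [0.6379, 0.3034, 0.0301]
eef_rot: [[0.035, 0.999, 0.003], [0.999, -0.035, 0.001], [0.001, 0.003, -1.0]]
wrist_force: [-0.8, -0.6, 5.9]
finger_gap: 0.342
gripper_force: 60.7
```

Call:
{"fn": "servo_tool", "kwargs": {
  "rows": [
    {"tx":0,"ty":0,"tz":-15,"turn":0},
    {"tx":0,"ty":0,"tz":-40,"turn":0},
    {"tx":0,"ty":0,"tz":-75,"turn":0},
    {"tx":0,"ty":0,"tz":-110,"turn":0},
    {"tx":0,"ty":-15,"tz":-145,"turn":0},
    {"tx":0,"ty":-45,"tz":-165,"turn":0},
    {"tx":0,"ty":-80,"tz":-172,"turn":0},
    {"tx":0,"ty":-115,"tz":-172,"turn":0},
    {"tx":0,"ty":-150,"tz":-172,"turn":0},
    {"tx":0,"ty":-185,"tz":-172,"turn":0},
    {"tx":0,"ty":-215,"tz":-172,"turn":0},
    {"tx":0,"ty":-230,"tz":-172,"turn":0}
  ]
}}

```text
time: 4.3
eef_pos: [0.4051, 0.3112, 0.2011]
eef_rot: [[0.034, 0.999, -0.0], [0.999, -0.034, 0.0], [0.0, -0.0, -1.0]]
wrist_force: [0.6, -0.3, -1.1]
finger_gap: 0.344
gripper_force: 60.0
```

```bash
python3 - <<'E'
from h import *
s=robot.state(); print(s['eef_pos'],s['wrist_force'],s['ft_torque'],s['finger_gap'])
from scipy.optimize import least_squares
pts={'head':((254,127),(244,100)),'base':((262,205),(252,195))}
for k,(a,b) in pts.items():
    print(k,least_squares(lambda p:np.r_[w2px('scene',p)-a,w2px('side',p)-b],[.55,0,.2]).x)
im,I=snap('wrist','w2'); 
c=cv2.imread('pics/scene0.png')[200:240]  # tray
im,I2=snap('side','s2'); print(px2w('side',(258,118),.35))
o=np.zeros((384,800,3),np.uint8); o[:,:512]=cv2.imread('pics/w2.png'); o[:280,516:796]=cv2.resize(cv2.imread('pics/s2.png')[75:145,280:350],None,fx=4,fy=4); cv2.imwrite('pics/c2.png',o)
E
```

```text
[0.40512548 0.31118195 0.20108828] [ 0.55629399 -0.34018669 -1.06182455] [-0.0446461  -0.00707407 -0.06474759] 0.34438968491338307
head [ 0.62610605 -0.01488339  0.32331233]
base [ 0.57675267  0.04155556 -0.00688902]
[0.56563103 0.04361162 0.35      ]
```

View pics/c2.png

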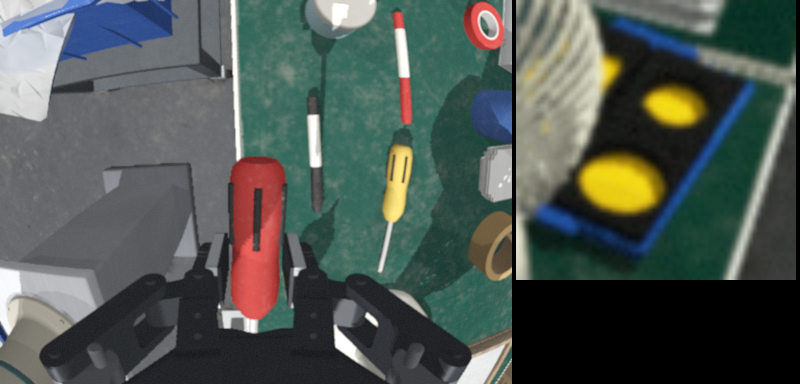

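Call:
{"fn": "servo_tool", "kwargs": {
  "rows": [
    {"tx":-20,"ty":-6,"tz":0,"turn":0},
    {"tx":-55,"ty":-14,"tz":0,"turn":0},
    {"tx":-100,"ty":-24,"tz":0,"turn":0},
    {"tx":-147,"ty":-34,"tz":0,"turn":0},
    {"tx":-194,"ty":-34,"tz":0,"turn":0},
    {"tx":-241,"ty":-32,"tz":0,"turn":0},
    {"tx":-288,"ty":-30,"tz":0,"turn":0},
    {"tx":-335,"ty":-27,"tz":0,"turn":0},
    {"tx":-382,"ty":-25,"tz":0,"turn":0},
    {"tx":-429,"ty":-22,"tz":0,"turn":0},
    {"tx":-474,"ty":-15,"tz":0,"turn":0},
    {"tx":-505,"ty":-5,"tz":0,"turn":0}
  ]
}}

```text
time: 5.6
eef_pos: [0.3841, -0.1968, 0.2009]
eef_rot: [[0.039, 0.999, 0.001], [0.999, -0.039, -0.001], [-0.001, 0.001, -1.0]]
wrist_force: [-0.4, -0.3, -0.1]
finger_gap: 0.338
gripper_force: 60.0
```

Call:
{"fn": "servo_tool", "kwargs": {
  "rows": [
    {"tx":-25,"ty":20,"tz":-10,"turn":-1},
    {"tx":-50,"ty":40,"tz":-20,"turn":-2},
    {"tx":-60,"ty":50,"tz":-30,"turn":-2},
    {"tx":-60,"ty":50,"tz":-40,"turn":-2},
    {"tx":-60,"ty":50,"tz":-40,"turn":-2},
    {"tx":-60,"ty":50,"tz":-40,"turn":-2}
  ]
}}

```text
time: 6.2
eef_pos: [0.4319, -0.2548, 0.2404]
eef_rot: [[0.0, 1.0, 0.0], [1.0, -0.0, -0.0], [-0.0, 0.0, -1.0]]
wrist_force: [0.4, 0.2, -0.8]
finger_gap: 0.338
gripper_force: 60.1
```

```bash
python3 - <<'E'
from h import *
import pickle
im,I=snap('wrist','w3'); pickle.dump(I,open('w3.pkl','wb'))
cv2.imwrite('pics/w3b.png',cv2.resize(cv2.imread('pics/w3.png'),(800,600),interpolation=cv2.INTER_CUBIC))
s=robot.state(); print(s['eef_pos'],s['eef_rot'])
E
```

```text
[ 0.43180689 -0.2545731   0.24003898] [[ 2.77583245e-04  9.99999927e-01 -2.64055127e-04]
 [ 9.99999920e-01 -2.77507481e-04  2.86921143e-04]
 [ 2.86847845e-04 -2.64134751e-04 -9.99999924e-01]]
```

View pics/w3b.png

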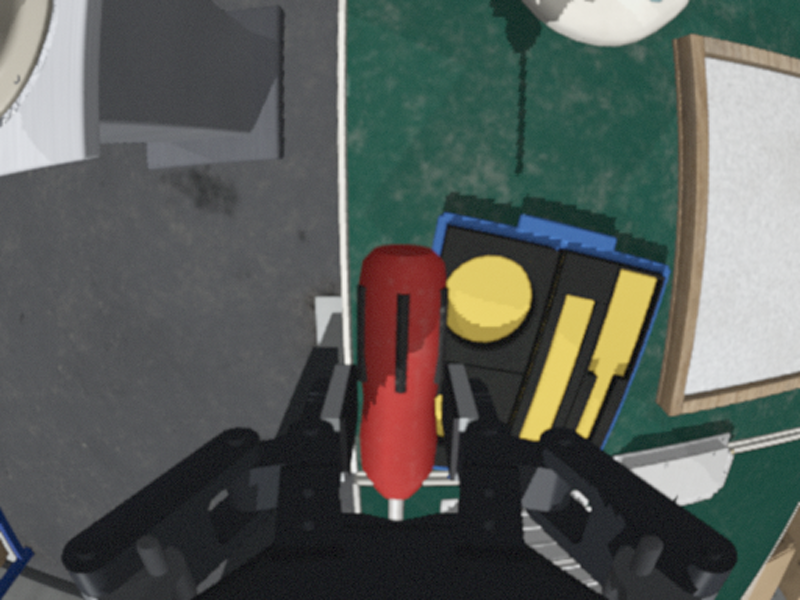

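The tray is rotated. Its jar hole is at (487,298), the marker slot runs (578,300)→(535,440), and the driver pocket handle part is at (640,300), towards +y. I'll fit the pocket poses.

```bash
cat > fit.py <<'E'
from h import *
from scipy.optimize import minimize
K=4
def poly(kind):
    if kind=='driver': return [np.array([[-.0215,.102],[.0215,.102],[.0215,.008],[.010,.008],[.010,-.102],[-.010,-.102],[-.010,.008],[-.0215,.008]])],.012
    if kind=='marker': return [np.array([[-.0135,.072],[.0135,.072],[.0135,-.072],[-.0135,-.072]])],.018
    r={'jar':.0375,'bottle':.0285}[kind]; t=np.linspace(0,2*np.pi,60); return [np.c_[r*np.cos(t),r*np.sin(t)]],.008
def rend(kind,p,cam,I):
    P,zf=poly(kind); c,s=np.cos(p[2]),np.sin(p[2]); R=np.array([[c,-s],[s,c]]); out=None
    for z in (zf,.024):
        q=P[0]@R.T+p[:2]; uv=np.array([w2px(cam,[*x,z],I) for x in q])
        m=np.zeros((384*K,512*K),np.uint8); cv2.fillPoly(m,[np.round(((uv+.5)*K-.5)*8).astype(np.int32)],255,shift=3)
        out=m if out is None else out&m
    return cv2.resize(out,(512,384),interpolation=cv2.INTER_AREA)/255.
def yellow(path):
    hsv=cv2.cvtColor(cv2.imread(path),cv2.COLOR_BGR2HSV); return cv2.inRange(hsv,(18,90,80),(38,255,255))/255.
def fit(kind,p0,cam,I,Y,roi):
    u0,u1,v0,v1=roi; f=lambda p: np.abs(rend(kind,p,cam,I)-Y)[v0:v1,u0:u1].sum()
    sim=np.array([p0]+[np.array(p0)+d for d in ([.012,0,0],[0,.012,0],[0,0,.08])])
    r=minimize(f,p0,method='Nelder-Mead',options=dict(initial_simplex=sim,xatol=1e-4,fatol=.1)); return r.x,r.fun,Y[v0:v1,u0:u1].sum()
E
python3 - <<'E'
from fit import *
import pickle
I=pickle.load(open('w3.pkl','rb')); Y=yellow('pics/w3.png'); S=1.5625
g=lambda u,v,z: px2w('wrist',(u/S,v/S),z,I)
print([g(*p,.016).round(3) for p in [(444,213),(668,268),(604,448)]])
th=-np.radians(13)
# remove other pockets by masks
def only(u0,u1): 
    return Y
c=g(487,298,.01)[:2]; print(c)
n,l=cv2.connectedComponents((Y>0).astype(np.uint8))
def comp(u,v): return (l==l[int(v/S),int(u/S)]).astype(float)*Y
print('jar',fit('jar',[*c,th],'wrist',I,comp(500,298),(288,350,140,230)))
a=(g(578,297,.02)-0)[:2]; d=np.array([np.sin(-th)*-1,-np.cos(th)]) 
print('marker',fit('marker',[*(a+.072*np.array([np.sin(th),-np.cos(th)])),th],'wrist',I,comp(560,360),(335,400,150,278)))
a=g(640,272,.02)[:2]
print('driver',fit('driver',[*(a+.1*np.array([np.sin(th),-np.cos(th)])),th],'wrist',I,comp(630,320),(365,430,150,250)))
E
```

```text
[array([ 0.464, -0.221,  0.016]), array([ 0.661, -0.26 ,  0.016]), array([ 0.631, -0.44 ,  0.016])]
[ 0.50111262 -0.28868172]
jar (array([ 0.50091209, -0.28805152, -0.18815579]), np.float64(108.96862745098039), np.float64(2456.0))
marker (array([ 0.56254062, -0.35485466, -0.20347056]), np.float64(258.64705882352945), np.float64(1750.0))
driver (array([ 0.61174669, -0.36370254, -0.18504334]), np.float64(200.30588235294118), np.float64(1788.0))
```

```bash
python3 - <<'E'
from fit import *
import pickle
I=pickle.load(open('w3.pkl','rb')); S=1.5625; T=np.array([.4318,-.2546,.240])
g=lambda u,v,z: ((px2w('wrist',(u/S,v/S),z,I)-T)*1000).round(1)
print(g(403,244,.2225),g(403,248,.2225), g(361,280,.2225),g(446,280,.2225),g(363,420,.2225),g(437,420,.2225),'shaft',g(390,510,.2265),g(404,510,.2265), g(391,495,.2265),g(403,495,.2265))
s2=None
hsv=cv2.cvtColor(cv2.imread('pics/w3.png'),cv2.COLOR_BGR2HSV); m=(cv2.inRange(hsv,(0,120,60),(8,255,255))|cv2.inRange(hsv,(172,120,60),(180,255,255)))
for v in range(155,320,10):
    u=np.where(m[v,200:310])[0]+200
    if len(u): a,b=[(px2w('wrist',(x,v),.2225,I)-T)*1000 for x in (u.min()-.5,u.max()+.5)]; print(v,((a+b)/2).round(1),(b-a)[0].round(1))
E
```

```text
[  0.2  51.1 -17.5] [  0.2  49.9 -17.5] [-12.4  40.1 -17.5] [ 13.3  40.1 -17.5] [-13.3  -9.6 -17.5] [ 12.1  -9.7 -17.5] shaft [ -4.4 -48.7 -13.5] [  0.9 -48.7 -13.5] [ -3.9 -40.8 -13.5] [  0.5 -40.8 -13.5]
165 [  0.3  46.9 -17.5] 22.9
175 [  0.3  42.1 -17.5] 25.9
185 [  0.3  37.2 -17.5] 23.3
195 [  0.1  32.2 -17.5] 23.1
205 [ -0.4  27.  -17.5] 23.3
215 [ -0.4  21.8 -17.5] 23.6
225 [ -0.4  16.4 -17.5] 24.0
235 [ -0.6  10.8 -17.5] 22.8
245 [ -1.1   5.  -17.5] 24.2
255 [ -1.1  -1.  -17.5] 23.5
265 [ -1.4  -7.2 -17.5] 24.5
275 [ -1.4 -13.7 -17.5] 26.1
285 [ -1.4 -20.5 -17.5] 26.6
295 [ -1.4 -27.6 -17.5] 26.0
305 [ -1.7 -35.1 -17.5] 21.4
315 [ -2.1 -43.  -17.5] 13.0
```

Call:
{"fn": "servo_tool", "kwargs": {
  "rows": [
    {"tx":-8,"ty":20,"tz":0,"turn":2},
    {"tx":-20,"ty":55,"tz":0,"turn":4},
    {"tx":-32,"ty":90,"tz":0,"turn":6},
    {"tx":-44,"ty":125,"tz":0,"turn":8},
    {"tx":-56,"ty":160,"tz":0,"turn":9.5},
    {"tx":-65,"ty":182,"tz":10,"turn":9.5},
    {"tx":-65,"ty":189,"tz":40,"turn":9.5},
    {"tx":-65,"ty":189,"tz":75,"turn":9.5},
    {"tx":-65,"ty":189,"tz":110,"turn":9.5},
    {"tx":-65,"ty":189,"tz":140,"turn":9.5},
    {"tx":-65,"ty":189,"tz":150,"turn":9.5},
    {"tx":-65,"ty":189,"tz":150,"turn":9.5}
  ]
}}

```text
time: 7.45
eef_pos: [0.6202, -0.3194, 0.0884]
eef_rot: [[0.165, 0.986, -0.003], [0.986, -0.165, 0.002], [0.001, -0.004, -1.0]]
wrist_force: [-0.2, 1.4, -0.3]
finger_gap: 0.343
gripper_force: 60.1
```

Call:
{"fn": "servo_tool", "kwargs": {
  "rows": [
    {"tx":0,"ty":0,"tz":10,"turn":0},
    {"tx":0,"ty":0,"tz":18,"turn":0},
    {"tx":0,"ty":0,"tz":24,"turn":0},
    {"tx":0,"ty":0,"tz":30,"turn":0},
    {"tx":0,"ty":0,"tz":34,"turn":0},
    {"tx":0,"ty":0,"tz":37,"turn":0},
    {"tx":0,"ty":0,"tz":37,"turn":0},
    {"tx":0,"ty":0,"tz":37,"turn":0}
  ]
}}

```text
time: 8.25
eef_pos: [0.6213, -0.3203, 0.0535]
eef_rot: [[0.166, 0.986, 0.0], [0.986, -0.166, -0.0], [-0.0, 0.0, -1.0]]
wrist_force: [-0.3, -0.1, -1.5]
finger_gap: 0.342
gripper_force: 60.1
```

```bash
python3 - <<'E'
from h import *
s=robot.state(); print(s['eef_pos'],s['wrist_force'],s['eef_rot'][:,0])
im,I=snap('wrist','w4'); cv2.imwrite('pics/w4b.png',cv2.resize(cv2.imread('pics/w4.png')[100:384,110:410],None,fx=2,fy=2,interpolation=cv2.INTER_CUBIC))
E
```

```text
[ 0.62125435 -0.32027111  0.05351066] [-0.33144178 -0.08888432 -1.51586687] [ 1.65727986e-01  9.86171503e-01 -2.55796761e-05]
```

View pics/w4b.png

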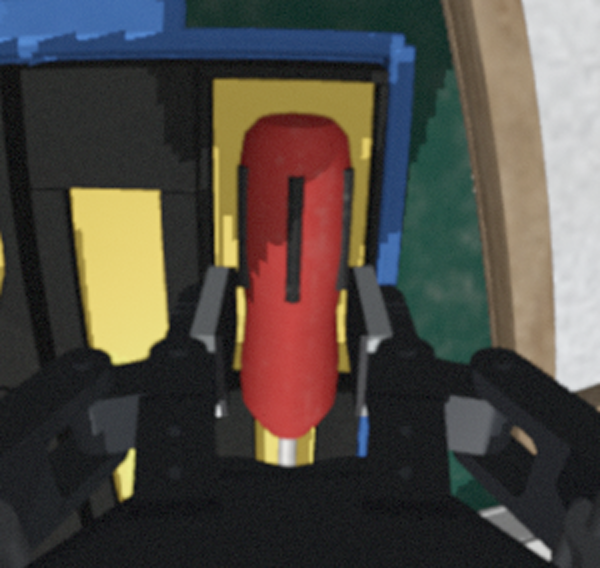

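Call:
{"fn": "servo_tool", "kwargs": {
  "rows": [
    {"tx":0,"ty":0,"tz":2,"turn":0},
    {"tx":0,"ty":0,"tz":4,"turn":0},
    {"tx":0,"ty":0,"tz":6,"turn":0},
    {"tx":0,"ty":0,"tz":6,"turn":0},
    {"tx":0,"ty":0,"tz":6,"turn":0}
  ]
}}

```text
time: 8.8
eef_pos: [0.6214, -0.3203, 0.0485]
eef_rot: [[0.166, 0.986, 0.001], [0.986, -0.166, -0.0], [-0.0, 0.001, -1.0]]
wrist_force: [-2.5, 1.9, 6.0]
finger_gap: 0.344
gripper_force: 64.8
```

Call:
{"fn": "servo_tool", "kwargs": {
  "rows": [
    {"tx":0,"ty":0,"tz":0,"turn":0},
    {"tx":0,"ty":0,"tz":0,"turn":0},
    {"tx":0,"ty":0,"tz":0,"turn":0},
    {"tx":0,"ty":0,"tz":0,"turn":0},
    {"tx":0,"ty":0,"tz":-20,"turn":0},
    {"tx":0,"ty":0,"tz":-45,"turn":0},
    {"tx":0,"ty":0,"tz":-80,"turn":0},
    {"tx":0,"ty":0,"tz":-115,"turn":0},
    {"tx":0,"ty":-30,"tz":-150,"turn":0},
    {"tx":0,"ty":-65,"tz":-185,"turn":0},
    {"tx":0,"ty":-90,"tz":-200,"turn":0},
    {"tx":0,"ty":-90,"tz":-200,"turn":0}
  ],
  "grip": 48
}}

```text
time: 10.0
eef_pos: [0.5313, -0.3058, 0.2519]
eef_rot: [[0.167, 0.986, 0.005], [0.986, -0.167, -0.004], [-0.003, 0.006, -1.0]]
wrist_force: [-0.4, 0.0, 0.3]
finger_gap: 0.564
gripper_force: 0.0
```

```bash
python3 - <<'E'
from h import *
import pickle
s=robot.state(); print(s['eef_pos'],s['eef_rot'][:,0])
im,I=snap('wrist','w5'); pickle.dump(I,open('w5.pkl','wb'))
cv2.imwrite('pics/w5b.png',cv2.resize(cv2.imread('pics/w5.png')[60:384],None,fx=1.5625,fy=1.5625,interpolation=cv2.INTER_CUBIC))
E
```

```text
[ 0.53132631 -0.30580578  0.25192659] [ 0.166854    0.98597738 -0.00288989]
```

View pics/w5b.png

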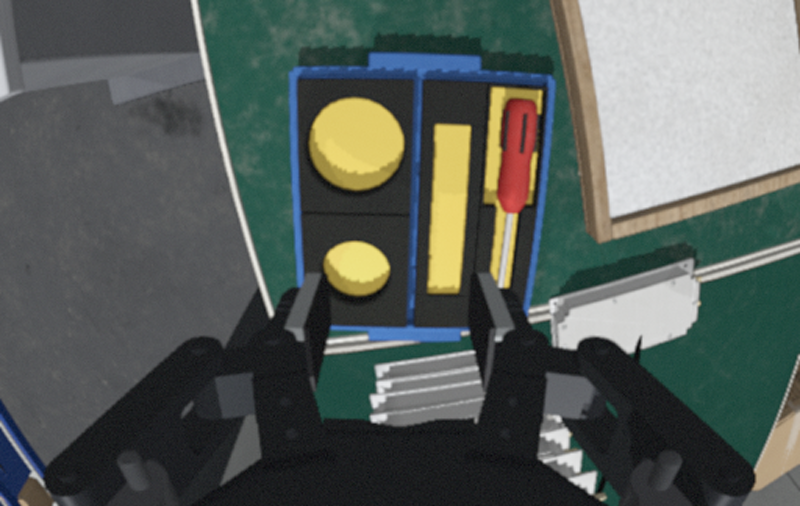

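The driver lies in its pocket and all pockets are visible. I'll fit them again from this full view and check the driver's angle.

```bash
python3 - <<'E'
from fit import *
import pickle
I=pickle.load(open('w5.pkl','rb')); Y=yellow('pics/w5.png'); S=1.5625
n,l=cv2.connectedComponents((Y>0).astype(np.uint8))
for k,p0,(u,v),roi in [('jar',(.501,-.288),(355,140),(180,270,110,200)),('bottle',(.480,-.392),(355,270),(208,270,200,270)),('marker',(.5625,-.355),(450,210),(265,308,130,252))]:
    m=(l==l[int(v/S+60),int(u/S)])*Y
    print(k,*fit(k,[*p0,-.195],'wrist',I,m,roi))
g=lambda u,v,z: px2w('wrist',(u/S,v/S+60),z,I).round(4)
a,b,c=g(520,100,.030),g(511,210,.026),g(503,285,.025); print('drv hi',a,b,c,'angle',np.arctan2(*(a-c)[:2]))
a,b,c=g(520,100,.027),g(511,210,.025),g(503,285,.025)
# handle edges via red mask
hsv=cv2.cvtColor(cv2.imread('pics/w5.png'),cv2.COLOR_BGR2HSV); m=(cv2.inRange(hsv,(0,120,60),(8,255,255))|cv2.inRange(hsv,(172,120,60),(180,255,255)))
q=np.array([px2w('wrist',(u,v),.027,I)[:2] for v,u in np.argwhere(m) if 310<u<350 and v<200]); mu=q.mean(0);U=np.linalg.svd(q-mu,full_matrices=0)[2][0]; U*=np.sign(U[1]); t=(q-mu)@U
print('handle mean',mu,U,'az',np.arctan2(U[0],U[1]),t.min(),t.max(),'origin',mu+U*(t.max()-.094))
print('tray',[g(*p,.016) for p in [(293,70),(553,75),(527,320)]])
E
```

```text
jar [ 0.50040851 -0.28810312 -0.15745132] 124.92549019607844 2904.0
bottle [ 0.48103262 -0.39168944 -0.14440871] 91.30588235294118 1184.0
marker [ 0.56366292 -0.35410651 -0.17623575] 287.4392156862745 2565.0
drv hi [ 0.6289 -0.2723  0.03  ] [ 0.6135 -0.3586  0.026 ] [ 0.6015 -0.4252  0.025 ] angle 0.17731996459022378
handle mean [ 0.62198808 -0.31449341] [0.20161372 0.97946511] az 0.20300519533191766 -0.04659803199958297 0.0431076250068419 origin [ 0.61172748 -0.36434071]
tray [array([ 0.4643, -0.2224,  0.016 ]), array([ 0.6619, -0.2578,  0.016 ]), array([ 0.6231, -0.4719,  0.016 ])]
```

Call:
{"fn": "servo_tool", "kwargs": {
  "rows": [
    {"tx":5,"ty":-38,"tz":0,"turn":0},
    {"tx":12,"ty":-80,"tz":0,"turn":0},
    {"tx":20,"ty":-120,"tz":5,"turn":0},
    {"tx":54,"ty":-145,"tz":10,"turn":0},
    {"tx":90,"ty":-166,"tz":20,"turn":0},
    {"tx":128,"ty":-186,"tz":30,"turn":0},
    {"tx":176,"ty":-196,"tz":40,"turn":0},
    {"tx":225,"ty":-206,"tz":40,"turn":0},
    {"tx":274,"ty":-215,"tz":40,"turn":0},
    {"tx":323,"ty":-222,"tz":40,"turn":0},
    {"tx":372,"ty":-229,"tz":40,"turn":0},
    {"tx":420,"ty":-235,"tz":40,"turn":0}
  ],
  "grip": 48
}}

```text
time: 11.25
eef_pos: [0.3699, 0.1503, 0.2065]
eef_rot: [[0.165, 0.986, -0.001], [0.986, -0.165, -0.0], [-0.0, -0.001, -1.0]]
wrist_force: [1.6, -0.2, -0.2]
finger_gap: 0.563
gripper_force: 0.0
```

```bash
cat > go.py <<'E'
import sys; from h import *
s=robot.state(); p=s['eef_pos'];R=s['eef_rot']; v=[float(x) for x in sys.argv[1:]]
print('at',p.round(4),'az',np.degrees(np.arctan2(R[1,0],R[0,0])).round(2),'f',s['wrist_force'].round(1))
for i in range(0,len(v),3):
    d=np.array(v[i:i+3])-p; print((R.T@d*1000).round(0))
E
python3 go.py .42 .26 .21 .5747 .4267 .15 .5747 .4267 .026
```

```text
at [0.3699 0.1503 0.2065] az 80.51 f [ 1.6 -0.2 -0.2]
[116.  31.  -4.]
[306. 157.  56.]
[306. 157. 180.]
```

Call:
{"fn": "servo_tool", "kwargs": {
  "rows": [
    {"tx":45,"ty":10,"tz":0,"turn":-3},
    {"tx":90,"ty":22,"tz":0,"turn":-6},
    {"tx":130,"ty":38,"tz":0,"turn":-9},
    {"tx":168,"ty":66,"tz":0,"turn":-12},
    {"tx":206,"ty":92,"tz":0,"turn":-14.3},
    {"tx":245,"ty":118,"tz":5,"turn":-14.3},
    {"tx":280,"ty":140,"tz":20,"turn":-14.3},
    {"tx":306,"ty":157,"tz":50,"turn":-14.3},
    {"tx":306,"ty":157,"tz":85,"turn":-14.3},
    {"tx":306,"ty":157,"tz":110,"turn":-14.3},
    {"tx":306,"ty":157,"tz":120,"turn":-14.3},
    {"tx":306,"ty":157,"tz":120,"turn":-14.3}
  ],
  "grip": 36
}}

```text
time: 12.45
eef_pos: [0.5748, 0.4233, 0.0841]
eef_rot: [[-0.083, 0.997, -0.004], [0.997, 0.083, -0.003], [-0.002, -0.004, -1.0]]
wrist_force: [0.2, 0.5, 0.6]
finger_gap: 0.42
gripper_force: 0.0
```

Call:
{"fn": "servo_tool", "kwargs": {
  "rows": [
    {"tx":0,"ty":0,"tz":20,"turn":0},
    {"tx":0,"ty":0,"tz":38,"turn":0},
    {"tx":0,"ty":0,"tz":46,"turn":0},
    {"tx":0,"ty":0,"tz":50,"turn":0},
    {"tx":0,"ty":0,"tz":50,"turn":0},
    {"tx":0,"ty":0,"tz":50,"turn":0}
  ]
}}

```text
time: 13.05
eef_pos: [0.5762, 0.4239, 0.0384]
eef_rot: [[-0.083, 0.997, 0.001], [0.997, 0.083, 0.001], [0.001, 0.001, -1.0]]
wrist_force: [0.2, -0.1, 0.7]
finger_gap: 0.425
gripper_force: 0.0
```

```bash
python3 go.py .5747 .4267 .036; python3 - <<'E'
from h import *
snap('wrist','w6'); cv2.imwrite('pics/w6b.png',cv2.resize(cv2.imread('pics/w6.png')[100:384,100:410],None,fx=2,fy=2))
E
```

```text
at [0.5762 0.4239 0.0384] az 94.76 f [ 0.2 -0.1  0.7]
[ 3. -1.  2.]
```

View pics/w6b.png

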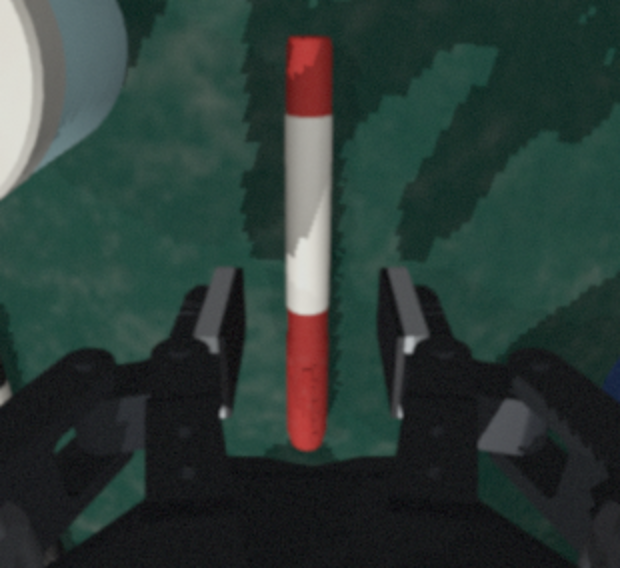

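Call:
{"fn": "servo_tool", "kwargs": {
  "rows": [
    {"tx":3,"ty":-1,"tz":2,"turn":0},
    {"tx":3,"ty":-1,"tz":2,"turn":0},
    {"tx":3,"ty":-1,"tz":2,"turn":0},
    {"tx":3,"ty":-1,"tz":2,"turn":0},
    {"tx":3,"ty":-1,"tz":2,"turn":0},
    {"tx":3,"ty":-1,"tz":2,"turn":0},
    {"tx":3,"ty":-1,"tz":2,"turn":0},
    {"tx":3,"ty":-1,"tz":2,"turn":0}
  ],
  "grip": 2,
  "squeeze": 30
}}

```text
time: 13.9
eef_pos: [0.5746, 0.4268, 0.0358]
eef_rot: [[-0.083, 0.997, 0.001], [0.997, 0.083, 0.001], [0.001, 0.001, -1.0]]
wrist_force: [-0.4, 1.7, 2.9]
finger_gap: 0.129
gripper_force: 29.7
```

```bash
python3 go.py .5747 .4267 .20 .42 .27 .20 .37 .15 .2 .365 0 .2 .37 -.15 .2 .40 -.27 .2;python3 - <<'E'
from h import *
im,I=snap('wrist','w7'); hsv=cv2.cvtColor(cv2.imread('pics/w7.png'),cv2.COLOR_BGR2HSV); m=(cv2.inRange(hsv,(0,120,60),(8,255,255))|cv2.inRange(hsv,(172,120,60),(180,255,255)))
T=robot.state()['eef_pos']
v=[(v,u) for v,u in np.argwhere(m) if 235<u<275]; v=np.array(v); 
for r in (v[:,0].min(),v[:,0].max()):
    u=v[v[:,0]==r][:,1].mean(); print(px2w('wrist',(u,r),.008,I)-T)
E
```

```text
at [0.5746 0.4268 0.0358] az 94.77 f [-0.4  1.7  2.9]
[  -0.    0. -164.]
[-143. -167. -164.]
[-259. -227. -165.]
[-408. -244. -165.]
[-558. -252. -165.]
[-680. -232. -165.]
[-0.00614813  0.06467018 -0.02775694]
[ 0.00391954 -0.06614881 -0.02775694]
```

Call:
{"fn": "servo_tool", "kwargs": {
  "rows": [
    {"tx":0,"ty":0,"tz":-15,"turn":0},
    {"tx":0,"ty":0,"tz":-45,"turn":0},
    {"tx":0,"ty":0,"tz":-85,"turn":0},
    {"tx":-5,"ty":-6,"tz":-120,"turn":0},
    {"tx":-25,"ty":-30,"tz":-145,"turn":0},
    {"tx":-50,"ty":-60,"tz":-160,"turn":0},
    {"tx":-80,"ty":-94,"tz":-165,"turn":0},
    {"tx":-110,"ty":-130,"tz":-165,"turn":0},
    {"tx":-143,"ty":-167,"tz":-165,"turn":0},
    {"tx":-182,"ty":-187,"tz":-165,"turn":0},
    {"tx":-220,"ty":-207,"tz":-165,"turn":0},
    {"tx":-259,"ty":-227,"tz":-165,"turn":0}
  ]
}}

```text
time: 15.15
eef_pos: [0.3686, 0.148, 0.2007]
eef_rot: [[-0.083, 0.997, 0.001], [0.997, 0.083, -0.001], [-0.001, 0.001, -1.0]]
wrist_force: [0.7, -0.6, 1.3]
finger_gap: 0.127
gripper_force: 29.3
```

Call:
{"fn": "servo_tool", "kwargs": {
  "rows": [
    {"tx":-45,"ty":-5,"tz":0,"turn":2},
    {"tx":-92,"ty":-11,"tz":0,"turn":5},
    {"tx":-140,"ty":-16,"tz":0,"turn":8},
    {"tx":-188,"ty":-19,"tz":0,"turn":11},
    {"tx":-236,"ty":-22,"tz":0,"turn":13},
    {"tx":-284,"ty":-24,"tz":0,"turn":15},
    {"tx":-328,"ty":-22,"tz":0,"turn":15},
    {"tx":-365,"ty":-16,"tz":0,"turn":15},
    {"tx":-400,"ty":-9,"tz":0,"turn":15},
    {"tx":-421,"ty":-5,"tz":0,"turn":15},
    {"tx":-421,"ty":-5,"tz":0,"turn":15}
  ]
}}

```text
time: 16.25
eef_pos: [0.3994, -0.2725, 0.2003]
eef_rot: [[0.181, 0.984, -0.001], [0.984, -0.181, -0.0], [-0.0, -0.001, -1.0]]
wrist_force: [-0.2, 0.8, -0.7]
finger_gap: 0.125
gripper_force: 29.3
```

```bash
python3 go.py .5635 -.3543 .20 .5635 -.3543 .1 .5635 -.3543 .054
```

```text
at [ 0.3994 -0.2725  0.2003] az 79.59 f [-0.2  0.8 -0.7]
[-51. 176.   0.]
[-51. 176. 100.]
[-51. 176. 146.]
```

Call:
{"fn": "servo_tool", "kwargs": {
  "rows": [
    {"tx":-10,"ty":35,"tz":0,"turn":0},
    {"tx":-22,"ty":75,"tz":0,"turn":0},
    {"tx":-34,"ty":115,"tz":0,"turn":0},
    {"tx":-45,"ty":152,"tz":10,"turn":0},
    {"tx":-51,"ty":176,"tz":35,"turn":0},
    {"tx":-51,"ty":176,"tz":65,"turn":0},
    {"tx":-51,"ty":176,"tz":95,"turn":0},
    {"tx":-51,"ty":176,"tz":115,"turn":0},
    {"tx":-51,"ty":176,"tz":130,"turn":0},
    {"tx":-51,"ty":176,"tz":135,"turn":0},
    {"tx":-51,"ty":176,"tz":135,"turn":0},
    {"tx":-51,"ty":176,"tz":135,"turn":0}
  ]
}}

```text
time: 17.45
eef_pos: [0.5645, -0.3522, 0.067]
eef_rot: [[0.178, 0.984, 0.002], [0.984, -0.178, -0.001], [-0.001, 0.002, -1.0]]
wrist_force: [-0.4, 0.6, 0.3]
finger_gap: 0.13
gripper_force: 29.4
```

```bash
python3 go.py .5635 -.3543 .055; python3 - <<'E'
from h import *
snap('wrist','w8'); cv2.imwrite('pics/w8b.png',cv2.resize(cv2.imread('pics/w8.png')[100:384,100:410],None,fx=2,fy=2))
E
```

```text
at [ 0.5645 -0.3522  0.067 ] az 79.76 f [-0.4  0.6  0.3]
[-2. -1. 12.]
```

View pics/w8b.png

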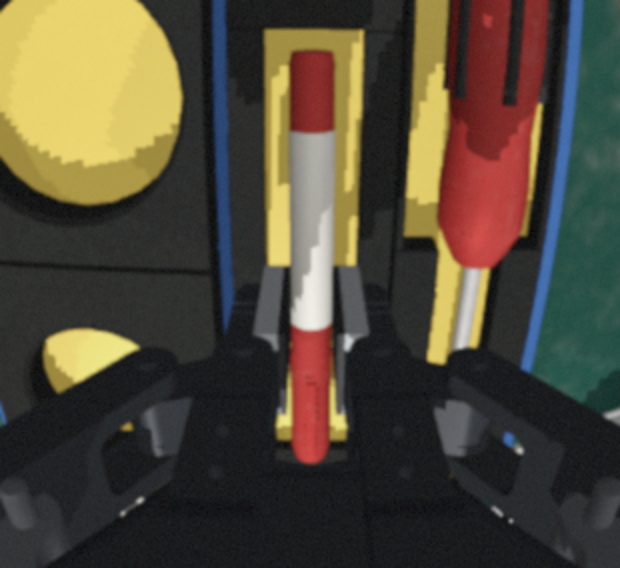

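Call:
{"fn": "servo_tool", "kwargs": {
  "rows": [
    {"tx":-1,"ty":-1,"tz":4,"turn":0},
    {"tx":-1,"ty":-1,"tz":8,"turn":0},
    {"tx":-1,"ty":-1,"tz":11,"turn":0},
    {"tx":-1,"ty":-1,"tz":12,"turn":0},
    {"tx":-1,"ty":-1,"tz":12,"turn":0},
    {"tx":-1,"ty":-1,"tz":12,"turn":0}
  ]
}}

```text
time: 18.1
eef_pos: [0.5628, -0.3527, 0.0537]
eef_rot: [[0.178, 0.984, 0.0], [0.984, -0.178, -0.0], [-0.0, 0.0, -1.0]]
wrist_force: [-2.1, 1.6, 4.4]
finger_gap: 0.128
gripper_force: 30.1
```

Call:
{"fn": "servo_tool", "kwargs": {
  "rows": [
    {"tx":0,"ty":0,"tz":0,"turn":0},
    {"tx":0,"ty":0,"tz":0,"turn":0},
    {"tx":0,"ty":0,"tz":0,"turn":0},
    {"tx":0,"ty":0,"tz":0,"turn":0},
    {"tx":0,"ty":0,"tz":-20,"turn":0},
    {"tx":0,"ty":0,"tz":-45,"turn":0},
    {"tx":0,"ty":0,"tz":-80,"turn":0},
    {"tx":0,"ty":-15,"tz":-120,"turn":0},
    {"tx":0,"ty":-40,"tz":-160,"turn":0},
    {"tx":0,"ty":-60,"tz":-190,"turn":0},
    {"tx":0,"ty":-60,"tz":-190,"turn":0},
    {"tx":0,"ty":-60,"tz":-190,"turn":0}
  ],
  "grip": 23
}}

```text
time: 19.3
eef_pos: [0.5037, -0.3422, 0.2442]
eef_rot: [[0.178, 0.984, 0.002], [0.984, -0.178, -0.001], [-0.001, 0.002, -1.0]]
wrist_force: [0.2, -0.9, -0.9]
finger_gap: 0.265
gripper_force: 0.0
```

```bash
python3 go.py .40 -.27 .23 .37 -.15 .2 .365 0 .2 .37 .15 .2 .42 .27 .2; python3 - <<'E'
from fit import *
im,I=snap('wrist','w9'); b=cv2.imread('pics/w9.png'); 
hsv=cv2.cvtColor(b,cv2.COLOR_BGR2HSV); m=(cv2.inRange(hsv,(0,120,50),(8,255,255))|cv2.inRange(hsv,(172,120,50),(180,255,255)))
n,l,st,ce=cv2.connectedComponentsWithStats(m)
for i in range(1,n):
    if st[i,4]>40: print(st[i],px2w('wrist',ce[i],.027,I).round(4), px2w('wrist',(ce[i][0],st[i,1]),.027,I).round(4),px2w('wrist',(ce[i][0],st[i,1]+st[i,3]),.027,I).round(4))
E
```

```text
at [ 0.5037 -0.3422  0.2442] az 79.74 f [ 0.2 -0.9 -0.9]
[  53. -115.   14.]
[ 165. -166.   44.]
[ 312. -197.   44.]
[ 461. -219.   43.]
[ 588. -191.   43.]
[ 339   90   26   77 1393] [ 0.6213 -0.3147  0.027 ] [ 0.6272 -0.2722  0.027 ] [ 0.6161 -0.3628  0.027 ]
[304 111   8  17 131] [ 0.571  -0.2988  0.027 ] [ 0.5724 -0.2895  0.027 ] [ 0.5695 -0.3087  0.027 ]
[300 176  10  41 319] [ 0.5548 -0.3886  0.027 ] [ 0.5579 -0.3641  0.027 ] [ 0.5514 -0.4159  0.027 ]
```

View pics/w9.png

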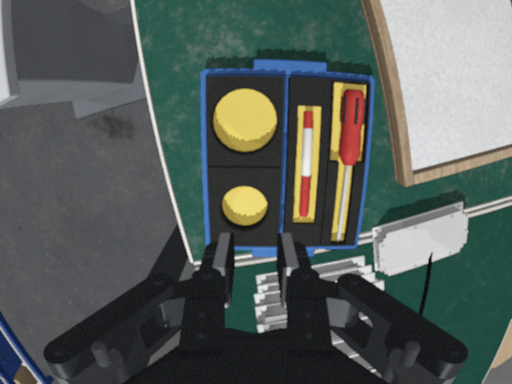

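Call:
{"fn": "servo_tool", "kwargs": {
  "rows": [
    {"tx":22,"ty":-46,"tz":5,"turn":0},
    {"tx":42,"ty":-92,"tz":10,"turn":0},
    {"tx":68,"ty":-122,"tz":20,"turn":0},
    {"tx":100,"ty":-138,"tz":30,"turn":0},
    {"tx":132,"ty":-152,"tz":40,"turn":0},
    {"tx":170,"ty":-167,"tz":44,"turn":0},
    {"tx":218,"ty":-177,"tz":44,"turn":0},
    {"tx":266,"ty":-188,"tz":44,"turn":0},
    {"tx":314,"ty":-198,"tz":44,"turn":0},
    {"tx":363,"ty":-205,"tz":44,"turn":0},
    {"tx":412,"ty":-212,"tz":44,"turn":0},
    {"tx":461,"ty":-219,"tz":44,"turn":0}
  ],
  "grip": 85
}}

```text
time: 20.55
eef_pos: [0.3693, 0.1528, 0.1979]
eef_rot: [[0.177, 0.984, -0.002], [0.984, -0.177, -0.001], [-0.001, -0.002, -1.0]]
wrist_force: [1.5, -0.2, -0.9]
finger_gap: 1.0
gripper_force: 0.0
```

```bash
python3 go.py .42 .27 .2 .4914 .482 .14 ; python3 - <<'E'
from h import *
import pickle
I=pickle.load(open('w1.pkl','rb'))
def blob(path,x0,x1,y0,y1):
    hsv=cv2.cvtColor(cv2.imread(path),cv2.COLOR_BGR2HSV); m=cv2.inRange(hsv,(0,0,150),(180,60,255)); k=np.zeros_like(m); k[y0:y1,x0:x1]=m[y0:y1,x0:x1]
    c=max(cv2.findContours(k,0,2)[0],key=cv2.contourArea); return cv2.fitEllipse(c)
e=blob('pics/w1.png',255,330,10,75); print(e,px2w('wrist',e[0],.058,I))
e=blob('pics/side0.png',200,245,325,365); print(e,px2w('side',e[0],.058))
E
```

```text
at [0.3693 0.1528 0.1979] az 79.8 f [ 1.5 -0.2 -0.9]
[124.  29.  -2.]
[346.  62.  57.]
((289.0717468261719, 42.53059005737305), (45.349212646484375, 48.12040710449219), 54.296016693115234) [0.49010839 0.48073077 0.058     ]
((221.38059997558594, 345.0833435058594), (24.96369171142578, 26.89386558532715), 7.997859001159668) [0.49256388 0.48581907 0.058     ]
```

Call:
{"fn": "servo_tool", "kwargs": {
  "rows": [
    {"tx":45,"ty":10,"tz":0,"turn":0},
    {"tx":92,"ty":21,"tz":0,"turn":0},
    {"tx":140,"ty":31,"tz":0,"turn":0},
    {"tx":188,"ty":38,"tz":0,"turn":0},
    {"tx":236,"ty":45,"tz":0,"turn":0},
    {"tx":282,"ty":52,"tz":0,"turn":0},
    {"tx":322,"ty":58,"tz":5,"turn":0},
    {"tx":346,"ty":62,"tz":25,"turn":0},
    {"tx":346,"ty":62,"tz":50,"turn":0},
    {"tx":346,"ty":62,"tz":70,"turn":0},
    {"tx":346,"ty":62,"tz":80,"turn":0},
    {"tx":346,"ty":62,"tz":80,"turn":0}
  ]
}}

```text
time: 21.75
eef_pos: [0.4916, 0.4794, 0.1158]
eef_rot: [[0.178, 0.984, -0.004], [0.984, -0.178, -0.004], [-0.004, -0.004, -1.0]]
wrist_force: [-0.9, 0.2, -0.4]
finger_gap: 0.996
gripper_force: 0.0
```

Call:
{"fn": "servo_tool", "kwargs": {
  "rows": [
    {"tx":0,"ty":0,"tz":20,"turn":0},
    {"tx":0,"ty":0,"tz":40,"turn":0},
    {"tx":0,"ty":0,"tz":55,"turn":0},
    {"tx":0,"ty":0,"tz":63,"turn":0},
    {"tx":0,"ty":0,"tz":66,"turn":0},
    {"tx":0,"ty":0,"tz":66,"turn":0},
    {"tx":0,"ty":0,"tz":66,"turn":0}
  ]
}}

```text
time: 22.45
eef_pos: [0.4931, 0.4804, 0.0546]
eef_rot: [[0.178, 0.984, 0.001], [0.984, -0.178, 0.001], [0.002, 0.001, -1.0]]
wrist_force: [-0.2, 0.6, 1.5]
finger_gap: 0.996
gripper_force: 0.0
```

```bash
python3 go.py .4912 .4825 .052
```

```text
at [0.4931 0.4804 0.0546] az 79.76 f [-0.2  0.6  1.5]
[ 2. -2.  3.]
```

Call:
{"fn": "servo_tool", "kwargs": {
  "rows": [
    {"tx":1,"ty":-2,"tz":3,"turn":0},
    {"tx":1,"ty":-2,"tz":3,"turn":0},
    {"tx":1,"ty":-2,"tz":3,"turn":0},
    {"tx":1,"ty":-2,"tz":3,"turn":0},
    {"tx":1,"ty":-2,"tz":3,"turn":0},
    {"tx":1,"ty":-2,"tz":3,"turn":0},
    {"tx":1,"ty":-2,"tz":3,"turn":0},
    {"tx":1,"ty":-2,"tz":3,"turn":0}
  ],
  "grip": 45,
  "squeeze": 50
}}

```text
time: 23.25
eef_pos: [0.491, 0.4817, 0.0509]
eef_rot: [[0.178, 0.984, 0.001], [0.984, -0.178, 0.001], [0.001, 0.0, -1.0]]
wrist_force: [0.4, 0.6, 4.7]
finger_gap: 0.676
gripper_force: 53.7
```

```bash
python3 go.py .42 .27 .2 .37 .15 .2; python3 - <<'E'
from h import *
im,I=snap('wrist','w10'); T=robot.state()['eef_pos']
hsv=cv2.cvtColor(cv2.imread('pics/w10.png'),cv2.COLOR_BGR2HSV); m=cv2.inRange(hsv,(0,0,120),(180,70,255)); k=np.zeros_like(m); k[120:340,180:330]=m[120:340,180:330]
c=max(cv2.findContours(k,0,2)[0],key=cv2.contourArea); print(cv2.boundingRect(c),cv2.contourArea(c)); e=cv2.fitEllipse(c); print(e,px2w('wrist',e[0],.058,I),T)
E
```

```text
at [0.491  0.4817 0.0509] az 79.77 f [0.4 0.6 4.7]
[-221.  -32. -149.]
[-348.  -60. -149.]
(191, 213, 130, 110) 11065.0
((255.3846435546875, 267.7240295410156), (109.36235809326172, 129.17578125), 89.50315856933594) [0.49120984 0.48887095 0.058     ] [0.49097354 0.4816715  0.05089306]
```

```bash
cat > jar.py <<'E'
from h import *
from scipy.optimize import least_squares
def lid(path,I,zs,box):
    x0,x1,y0,y1=box
    hsv=cv2.cvtColor(cv2.imread(path),cv2.COLOR_BGR2HSV); m=cv2.inRange(hsv,(0,0,120),(180,70,255)); k=np.zeros_like(m); k[y0:y1,x0:x1]=m[y0:y1,x0:x1]
    c=max(cv2.findContours(k,0,1)[0],key=cv2.contourArea)[:,0]
    w=np.array([px2w('wrist',p,zs,I)[:2] for p in c])
    f=lambda p: np.hypot(*(w-p[:2]).T)-p[2]
    r=least_squares(f,[*w.mean(0),.029],loss='soft_l1',f_scale=.001); return r.x,np.abs(f(r.x)).mean(),w
E
python3 - <<'E'
from jar import *
x,e,w=lid('pics/w10.png',info('wrist'),.058,(180,330,120,340)); print(x,e,w.min(0),w.max(0))
E
```

```text
[0.49059579 0.48542696 0.02902154] 0.0002606463098613954 [0.46188164 0.45599107] [0.51955701 0.5147552 ]
```

Call:
{"fn": "servo_tool", "kwargs": {
  "rows": [
    {"tx":0,"ty":0,"tz":-12,"turn":0},
    {"tx":0,"ty":0,"tz":-40,"turn":0},
    {"tx":0,"ty":0,"tz":-75,"turn":0},
    {"tx":-15,"ty":-2,"tz":-110,"turn":0},
    {"tx":-45,"ty":-7,"tz":-135,"turn":0},
    {"tx":-85,"ty":-13,"tz":-149,"turn":0},
    {"tx":-130,"ty":-19,"tz":-149,"turn":0},
    {"tx":-175,"ty":-26,"tz":-149,"turn":0},
    {"tx":-221,"ty":-32,"tz":-149,"turn":0},
    {"tx":-263,"ty":-41,"tz":-149,"turn":0},
    {"tx":-306,"ty":-51,"tz":-149,"turn":0},
    {"tx":-348,"ty":-60,"tz":-149,"turn":0}
  ]
}}

```text
time: 24.5
eef_pos: [0.3687, 0.1478, 0.1991]
eef_rot: [[0.178, 0.984, -0.001], [0.984, -0.178, -0.001], [-0.001, -0.0, -1.0]]
wrist_force: [1.2, -0.6, -0.4]
finger_gap: 0.675
gripper_force: 53.6
```

```bash
python3 go.py .365 0 .2 .37 -.15 .2 .41 -.25 .2 .4999 -.2916 .2
```

```text
at [0.3687 0.1478 0.1991] az 79.76 f [ 1.2 -0.6 -0.4]
[-146.   23.   -1.]
[-293.   54.   -1.]
[-384.  111.   -1.]
[-409.  207.   -1.]
```

Call:
{"fn": "servo_tool", "kwargs": {
  "rows": [
    {"tx":-40,"ty":6,"tz":0,"turn":0},
    {"tx":-90,"ty":14,"tz":0,"turn":0},
    {"tx":-138,"ty":21,"tz":0,"turn":0},
    {"tx":-187,"ty":31,"tz":0,"turn":0},
    {"tx":-236,"ty":42,"tz":0,"turn":0},
    {"tx":-285,"ty":52,"tz":0,"turn":0},
    {"tx":-325,"ty":72,"tz":0,"turn":0},
    {"tx":-360,"ty":96,"tz":0,"turn":0},
    {"tx":-388,"ty":125,"tz":0,"turn":0},
    {"tx":-402,"ty":165,"tz":0,"turn":0},
    {"tx":-409,"ty":195,"tz":10,"turn":0},
    {"tx":-409,"ty":207,"tz":30,"turn":0}
  ]
}}

```text
time: 25.7
eef_pos: [0.5027, -0.2915, 0.1698]
eef_rot: [[0.179, 0.984, 0.002], [0.984, -0.179, -0.002], [-0.001, 0.002, -1.0]]
wrist_force: [-0.3, 0.2, -1.2]
finger_gap: 0.671
gripper_force: 53.8
```

Call:
{"fn": "servo_tool", "kwargs": {
  "rows": [
    {"tx":0,"ty":0,"tz":20,"turn":0},
    {"tx":0,"ty":0,"tz":45,"turn":0},
    {"tx":0,"ty":0,"tz":65,"turn":0},
    {"tx":0,"ty":0,"tz":75,"turn":0},
    {"tx":0,"ty":0,"tz":75,"turn":0},
    {"tx":0,"ty":0,"tz":75,"turn":0}
  ]
}}

```text
time: 26.3
eef_pos: [0.5012, -0.29, 0.0953]
eef_rot: [[0.178, 0.984, 0.001], [0.984, -0.178, -0.001], [-0.0, 0.001, -1.0]]
wrist_force: [-0.1, -0.0, -1.1]
finger_gap: 0.672
gripper_force: 53.8
```

```bash
python3 go.py .4999 -.2916 .060; python3 - <<'E'
from jar import *
T=robot.state()['eef_pos']; im,I=snap('wrist','w11'); x,e,w=lid('pics/w11.png',I,T[2]+.007,(180,330,120,340)); print(x,e)
E
```

```text
at [ 0.5012 -0.29    0.0953] az 79.76 f [-0.1 -0.  -1.1]
[-2. -1. 35.]
[ 0.50095501 -0.28628406  0.02893499] 0.0002513456778914808
```

Call:
{"fn": "servo_tool", "kwargs": {
  "rows": [
    {"tx":-2,"ty":0,"tz":10,"turn":0},
    {"tx":-2,"ty":0,"tz":18,"turn":0},
    {"tx":-2,"ty":0,"tz":25,"turn":0},
    {"tx":-2,"ty":0,"tz":30,"turn":0},
    {"tx":-2,"ty":0,"tz":33,"turn":0},
    {"tx":-2,"ty":0,"tz":35,"turn":0},
    {"tx":-2,"ty":0,"tz":35,"turn":0},
    {"tx":-2,"ty":0,"tz":35,"turn":0}
  ]
}}

```text
time: 27.15
eef_pos: [0.5008, -0.2917, 0.0595]
eef_rot: [[0.178, 0.984, 0.0], [0.984, -0.178, -0.0], [-0.0, 0.0, -1.0]]
wrist_force: [-0.9, -0.4, -1.1]
finger_gap: 0.674
gripper_force: 53.9
```

Call:
{"fn": "servo_tool", "kwargs": {
  "rows": [
    {"tx":0,"ty":0,"tz":1,"turn":0},
    {"tx":0,"ty":0,"tz":1,"turn":0},
    {"tx":0,"ty":0,"tz":1,"turn":0},
    {"tx":0,"ty":0,"tz":1,"turn":0},
    {"tx":0,"ty":0,"tz":-10,"turn":0},
    {"tx":0,"ty":0,"tz":-30,"turn":0},
    {"tx":0,"ty":0,"tz":-60,"turn":0},
    {"tx":0,"ty":0,"tz":-100,"turn":0},
    {"tx":0,"ty":0,"tz":-140,"turn":0},
    {"tx":10,"ty":-45,"tz":-150,"turn":0},
    {"tx":20,"ty":-90,"tz":-150,"turn":0},
    {"tx":20,"ty":-100,"tz":-150,"turn":0}
  ],
  "grip": 74
}}

```text
time: 28.35
eef_pos: [0.4029, -0.2526, 0.2096]
eef_rot: [[0.178, 0.984, -0.001], [0.984, -0.178, 0.0], [0.0, -0.001, -1.0]]
wrist_force: [0.6, -0.4, 0.4]
finger_gap: 0.868
gripper_force: 0.0
```

```bash
python3 go.py .37 -.15 .2 .365 0 .2 .365 .12 .2 .37 .15 .2; python3 - <<'E'
from jar import *
im,I=snap('wrist','w12'); p=w2px('wrist',[.5006,-.288,.066],I); print(p); u,v=p.astype(int)
x,e,w=lid('pics/w12.png',I,.066,(max(u-70,0),u+70,max(v-70,0),v+70)); print(x,e)
# bottle: refine from side0 & w1: white body left/right in side
s=cv2.imread('pics/side0.png'); hsv=cv2.cvtColor(s,cv2.COLOR_BGR2HSV); m=cv2.inRange(hsv,(0,120,120),(14,255,255)); q=np.argwhere(m[225:250,265:290])+[225,265]; print('noz side',q.mean(0)[::-1],q[:,0].min(),px2w('side',q.mean(0)[::-1],.092))
import pickle; I1=pickle.load(open('w1.pkl','rb'))
hsv=cv2.cvtColor(cv2.imread('pics/w1.png'),cv2.COLOR_BGR2HSV); m=cv2.inRange(hsv,(0,120,120),(14,255,255)); q=np.argwhere(m[250:285,250:275])+[250,250]; print('noz w1',q.mean(0)[::-1],px2w('wrist',q.mean(0)[::-1],.092,I1))
E
```

```text
at [ 0.4029 -0.2526  0.2096] az 79.75 f [ 0.6 -0.4  0.4]
[ 95. -51.  10.]
[242. -82.  10.]
[ 360. -104.   10.]
[ 390. -104.   10.]
[361.32268358 201.77719332]
[ 0.49766903 -0.28697599  0.03116825] 0.002412121790325823
noz side [276.92857143 234.5952381 ] 231 [0.45584353 0.18839351 0.092     ]
noz w1 [260.13559322 266.03389831] [0.45477198 0.18933068 0.092     ]
```

Call:
{"fn": "servo_tool", "kwargs": {
  "rows": [
    {"tx":40,"ty":-22,"tz":4,"turn":0},
    {"tx":82,"ty":-45,"tz":8,"turn":0},
    {"tx":128,"ty":-58,"tz":10,"turn":0},
    {"tx":176,"ty":-69,"tz":10,"turn":0},
    {"tx":224,"ty":-79,"tz":10,"turn":0},
    {"tx":272,"ty":-88,"tz":10,"turn":0},
    {"tx":320,"ty":-97,"tz":10,"turn":0},
    {"tx":360,"ty":-104,"tz":10,"turn":0},
    {"tx":390,"ty":-104,"tz":10,"turn":0},
    {"tx":390,"ty":-104,"tz":10,"turn":0},
    {"tx":390,"ty":-104,"tz":10,"turn":0}
  ],
  "grip": 72
}}

```text
time: 29.5
eef_pos: [0.3733, 0.1486, 0.1998]
eef_rot: [[0.176, 0.984, 0.0], [0.984, -0.176, 0.0], [0.0, 0.0, -1.0]]
wrist_force: [-0.6, -0.0, -0.2]
finger_gap: 0.841
gripper_force: 0.0
```

```bash
python3 go.py .4553 .1887 .2 .4553 .1887 .065 ; python3 - <<'E'
from h import *
im,I=snap('wrist','w13')
cv2.imwrite('pics/w13b.png',cv2.resize(cv2.imread('pics/w13.png'),None,fx=1.5625,fy=1.5625))
E
```

```text
at [0.3733 0.1486 0.1998] az 79.86 f [-0.6 -0.  -0.2]
[54. 74. -0.]
[ 54.  74. 135.]
```

View pics/w13b.png

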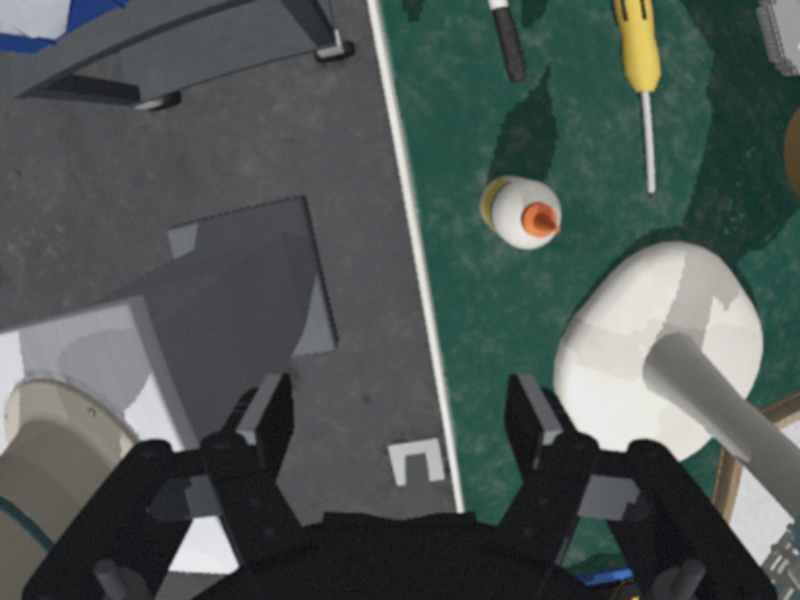

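The bottle shoulder is at (526,213) and its nozzle tip at (558,229). It is clear of the fan base.

```bash
python3 - <<'E'
from h import *
I=info('wrist'); S=1.5625
g=lambda u,v,z: px2w('wrist',(u/S,v/S),z,I).round(4)
print(g(526,213,.070),g(537,217,.080),g(559,229,.104))
hsv=cv2.cvtColor(cv2.imread('pics/w13.png'),cv2.COLOR_BGR2HSV); m=cv2.inRange(hsv,(0,0,110),(180,60,255)); k=np.zeros_like(m); k[105:165,305:362]=m[105:165,305:362]
c=max(cv2.findContours(k,0,1)[0],key=cv2.contourArea)[:,0]; w=np.array([px2w('wrist',p,.068,I)[:2] for p in c]); print(w.min(0),w.max(0),w.mean(0))
E
```

```text
[0.4491 0.1821 0.07  ] [0.4523 0.1808 0.08  ] [0.456  0.1779 0.104 ]
[0.42914127 0.16107817] [0.47007666 0.20316792] [0.45125893 0.18111849]
```

```bash
python3 - <<'E'
from h import *
snap('side','s14')
for f in ('side0','s14'):
    s=cv2.imread(f'pics/{f}.png'); hsv=cv2.cvtColor(s,cv2.COLOR_BGR2HSV); m=cv2.inRange(hsv,(0,120,120),(14,255,255)); q=np.argwhere(m[225:250,265:290])+[225,265]; print(f,len(q),q.mean(0)[::-1] if len(q) else '')
I=info('wrist'); s=robot.state(); print(s['eef_pos'],s['time'],s['qvel'].round(4))
im,I=snap('wrist','w14'); hsv=cv2.cvtColor(cv2.imread('pics/w14.png'),cv2.COLOR_BGR2HSV); m=cv2.inRange(hsv,(0,120,120),(14,255,255)); q=np.argwhere(m[120:160,325:365])+[120,325]; print(len(q),q.mean(0)[::-1],[px2w('wrist',q.mean(0)[::-1],z,I) for z in (.08,.09,.104)], 'should be', w2px('wrist',[.4553,.1887,.09],I))
m2=cv2.imread('pics/w14.png').astype(int)-cv2.imread('pics/w13.png'); print(np.abs(m2).mean())
E
```

```text
side0 42 [276.92857143 234.5952381 ]
s14 42 [277.07142857 234.57142857]
[0.37315797 0.14756287 0.19963411] 29.6 [-0.0131 -0.0102  0.0128  0.0017  0.0003  0.0025]
333 [344.27627628 138.98798799] [array([0.45273416, 0.18022537, 0.08      ]), array([0.44990962, 0.18208559, 0.09      ]), array([0.44595527, 0.1846899 , 0.104     ])] should be [349.69294099 129.85452837]
3.0491875542534723
```

Call:
{"fn": "servo_tool", "kwargs": {
  "rows": [
    {"tx":18,"ty":25,"tz":0,"turn":0},
    {"tx":35,"ty":50,"tz":5,"turn":0},
    {"tx":50,"ty":71,"tz":20,"turn":0},
    {"tx":50,"ty":71,"tz":40,"turn":0},
    {"tx":50,"ty":71,"tz":55,"turn":0},
    {"tx":50,"ty":71,"tz":60,"turn":0},
    {"tx":50,"ty":71,"tz":60,"turn":0},
    {"tx":50,"ty":71,"tz":60,"turn":0},
    {"tx":50,"ty":71,"tz":60,"turn":0}
  ]
}}

```text
time: 30.55
eef_pos: [0.452, 0.1846, 0.1405]
eef_rot: [[0.178, 0.984, 0.002], [0.984, -0.178, 0.001], [0.001, 0.002, -1.0]]
wrist_force: [0.0, 0.1, -0.2]
finger_gap: 0.845
gripper_force: 0.0
```

```bash
python3 go.py .4535 .186 .065; python3 - <<'E'
from h import *
im,I=snap('wrist','w15'); hsv=cv2.cvtColor(cv2.imread('pics/w15.png'),cv2.COLOR_BGR2HSV)
m=cv2.inRange(hsv,(0,120,100),(14,255,255)); n,l,st,ce=cv2.connectedComponentsWithStats(m)
for i in range(1,n):
    if st[i,4]>30: print('or',st[i],ce[i],px2w('wrist',ce[i],.09,I).round(4))
m=cv2.inRange(hsv,(0,0,110),(180,60,255)); m[:, :170]=0; n,l,st,ce=cv2.connectedComponentsWithStats(m)
for i in range(1,n):
    if st[i,4]>300:
        w=np.array([px2w('wrist',p[::-1],.066,I)[:2] for p in np.argwhere(l==i)]); print('wh',st[i],ce[i],w.min(0),w.max(0))
E
```

```text
at [0.452  0.1846 0.1405] az 79.74 f [ 0.   0.1 -0.2]
[ 2.  1. 76.]
or [249 210  27  37 652] [262.42177914 224.67177914] [0.4558 0.1857 0.09  ]
wh [234   0  23  36 511] [245.06457926  16.71819961] [0.46330121 0.30342084] [0.47345081 0.32872619]
wh [ 481    4   31   68 1422] [500.27848101  33.11954993] [0.65576101 0.26600107] [0.70031161 0.3271362 ]
wh [371  96  10  84 596] [375.89765101 137.54697987] [0.53771818 0.1935013 ] [0.54626089 0.25201277]
wh [ 170  110   61  219 1441] [195.88549618 223.86606523] [0.40413828 0.08119645] [0.41156474 0.26522001]
wh [ 234  170   56   68 2186] [261.62031107 200.25663312] [0.4359407  0.16535238] [0.47485087 0.21476333]
wh [170 198  22  47 474] [180.31012658 226.03797468] [0.38426243 0.16877256] [0.40104664 0.20490336]
wh [ 341  211  127  105 7448] [410.96965628 254.68568743] [0.50997322 0.03151537] [0.64127775 0.16627316]
wh [ 301  262   35   76 1575] [316.65015873 302.09142857] [0.47347086 0.05303611] [0.5021866  0.13535517]
wh [ 464  309   48   75 2126] [494.87535278 344.58372531] [ 0.65832582 -0.24633745] [ 0.84842254 -0.0019007 ]
wh [360 310  39  52 959] [378.03858186 344.68508863] [ 0.52680853 -0.00994004] [0.570942   0.07066599]
```

Call:
{"fn": "servo_tool", "kwargs": {
  "rows": [
    {"tx":3,"ty":3,"tz":5,"turn":0},
    {"tx":3,"ty":3,"tz":20,"turn":0},
    {"tx":3,"ty":3,"tz":40,"turn":0},
    {"tx":3,"ty":3,"tz":58,"turn":0},
    {"tx":3,"ty":3,"tz":70,"turn":0},
    {"tx":3,"ty":3,"tz":75,"turn":0},
    {"tx":3,"ty":3,"tz":75,"turn":0},
    {"tx":3,"ty":3,"tz":75,"turn":0}
  ]
}}

```text
time: 31.4
eef_pos: [0.4555, 0.1873, 0.0651]
eef_rot: [[0.178, 0.984, 0.001], [0.984, -0.178, 0.001], [0.001, 0.001, -1.0]]
wrist_force: [-0.1, 0.5, 0.4]
finger_gap: 0.839
gripper_force: 0.0
```

Call:
{"fn": "servo_tool", "kwargs": {
  "rows": [
    {"tx":0,"ty":0,"tz":0,"turn":0},
    {"tx":0,"ty":0,"tz":0,"turn":0},
    {"tx":0,"ty":0,"tz":0,"turn":0},
    {"tx":0,"ty":0,"tz":0,"turn":0},
    {"tx":0,"ty":0,"tz":0,"turn":0},
    {"tx":0,"ty":0,"tz":0,"turn":0},
    {"tx":0,"ty":0,"tz":0,"turn":0},
    {"tx":0,"ty":0,"tz":0,"turn":0}
  ],
  "grip": 25,
  "squeeze": 90
}}

```text
time: 32.2
eef_pos: [0.4557, 0.1873, 0.0656]
eef_rot: [[0.178, 0.984, 0.002], [0.984, -0.178, 0.001], [0.001, 0.002, -1.0]]
wrist_force: [0.1, -1.2, 5.5]
finger_gap: 0.437
gripper_force: 89.4
```

```bash
python3 go.py .4553 .187 .2 .37 .15 .2; cat > noz.py <<'E'
from h import *
import sys
s=robot.state(); T=s['eef_pos']; im,I=snap('wrist',sys.argv[1]); hsv=cv2.cvtColor(cv2.imread(f'pics/{sys.argv[1]}.png'),cv2.COLOR_BGR2HSV)
m=cv2.inRange(hsv,(0,120,60),(14,255,255)); m[:150]=0; n,l,st,ce=cv2.connectedComponentsWithStats(m)
for i in range(1,n):
    if st[i,4]>30 and 200<ce[i][0]<320: print(st[i],ce[i],[(s['eef_rot'].T@(px2w('wrist',ce[i],T[2]+z,I)-T)*1000).round(1) for z in (.02,.027)])
E
python3 noz.py w16
```

```text
at [0.4557 0.1873 0.0656] az 79.76 f [ 0.1 -1.2  5.5]
[  -0.   -0. -134.]
[ -52.  -77. -135.]
[ 232  275   42   58 1576] [252.80329949 299.14149746] [array([ -0.2,  -2.1, -20. ]), array([  5.4,  -2. , -27. ])]
```

Call:
{"fn": "servo_tool", "kwargs": {
  "rows": [
    {"tx":0,"ty":0,"tz":-10,"turn":0},
    {"tx":0,"ty":0,"tz":-30,"turn":0},
    {"tx":0,"ty":0,"tz":-60,"turn":0},
    {"tx":0,"ty":0,"tz":-90,"turn":0},
    {"tx":0,"ty":0,"tz":-115,"turn":0},
    {"tx":-4,"ty":-6,"tz":-130,"turn":0},
    {"tx":-14,"ty":-20,"tz":-135,"turn":0},
    {"tx":-28,"ty":-41,"tz":-135,"turn":0},
    {"tx":-42,"ty":-62,"tz":-135,"turn":0},
    {"tx":-62,"ty":-76,"tz":-135,"turn":0},
    {"tx":-95,"ty":-77,"tz":-135,"turn":0},
    {"tx":-135,"ty":-71,"tz":-135,"turn":0}
  ]
}}

```text
time: 33.45
eef_pos: [0.3602, 0.0666, 0.2]
eef_rot: [[0.175, 0.985, 0.001], [0.985, -0.175, 0.0], [0.001, 0.001, -1.0]]
wrist_force: [0.7, -1.4, 0.3]
finger_gap: 0.436
gripper_force: 90.3
```

```bash
python3 go.py .365 0 .2 .37 -.15 .2 .41 -.26 .2 .4808 -.3927 .2
```

```text
at [0.3602 0.0666 0.2   ] az 79.93 f [ 0.7 -1.4  0.3]
[-65.  16.  -0.]
[-212.   48.   -0.]
[-313.  106.   -0.]
[-431.  199.   -0.]
```

Call:
{"fn": "servo_tool", "kwargs": {
  "rows": [
    {"tx":-38,"ty":9,"tz":0,"turn":0},
    {"tx":-80,"ty":19,"tz":0,"turn":0},
    {"tx":-124,"ty":29,"tz":0,"turn":0},
    {"tx":-168,"ty":38,"tz":0,"turn":0},
    {"tx":-212,"ty":48,"tz":0,"turn":0},
    {"tx":-248,"ty":68,"tz":0,"turn":0},
    {"tx":-282,"ty":88,"tz":0,"turn":0},
    {"tx":-316,"ty":108,"tz":0,"turn":0},
    {"tx":-352,"ty":137,"tz":0,"turn":0},
    {"tx":-388,"ty":165,"tz":0,"turn":0},
    {"tx":-416,"ty":187,"tz":0,"turn":0},
    {"tx":-430,"ty":198,"tz":0,"turn":0}
  ]
}}

```text
time: 34.65
eef_pos: [0.4799, -0.3938, 0.199]
eef_rot: [[0.179, 0.984, -0.0], [0.984, -0.179, 0.0], [0.0, -0.0, -1.0]]
wrist_force: [-0.2, 0.1, -0.2]
finger_gap: 0.433
gripper_force: 90.3
```

Call:
{"fn": "servo_tool", "kwargs": {
  "rows": [
    {"tx":0,"ty":0,"tz":20,"turn":0},
    {"tx":0,"ty":0,"tz":45,"turn":0},
    {"tx":0,"ty":0,"tz":70,"turn":0},
    {"tx":0,"ty":0,"tz":85,"turn":0},
    {"tx":0,"ty":0,"tz":92,"turn":0},
    {"tx":0,"ty":0,"tz":92,"turn":0},
    {"tx":0,"ty":0,"tz":92,"turn":0},
    {"tx":0,"ty":0,"tz":92,"turn":0}
  ]
}}

```text
time: 35.45
eef_pos: [0.4801, -0.392, 0.1089]
eef_rot: [[0.178, 0.984, 0.002], [0.984, -0.178, -0.002], [-0.001, 0.002, -1.0]]
wrist_force: [-0.4, 0.2, -1.1]
finger_gap: 0.434
gripper_force: 90.3
```

```bash
python3 go.py .4808 -.3927 .0735; python3 noz.py w17
```

```text
at [ 0.4801 -0.392   0.1089] az 79.77 f [-0.4  0.2 -1.1]
[-1.  1. 35.]
[ 232  276   42   57 1578] [252.60456274 299.31115336] [array([ -0.3,  -2.2, -20. ]), array([  5.3,  -2.1, -27. ])]
```

Call:
{"fn": "servo_tool", "kwargs": {
  "rows": [
    {"tx":-1,"ty":1,"tz":8,"turn":0},
    {"tx":-1,"ty":1,"tz":16,"turn":0},
    {"tx":-1,"ty":1,"tz":23,"turn":0},
    {"tx":-1,"ty":1,"tz":29,"turn":0},
    {"tx":-1,"ty":1,"tz":33,"turn":0},
    {"tx":-1,"ty":1,"tz":35,"turn":0},
    {"tx":-1,"ty":1,"tz":35,"turn":0},
    {"tx":-1,"ty":1,"tz":35,"turn":0}
  ]
}}

```text
time: 36.3
eef_pos: [0.4804, -0.3929, 0.0736]
eef_rot: [[0.178, 0.984, 0.0], [0.984, -0.178, -0.001], [-0.001, 0.0, -1.0]]
wrist_force: [-3.2, 1.8, 5.9]
finger_gap: 0.431
gripper_force: 91.1
```

Call:
{"fn": "servo_tool", "kwargs": {
  "rows": [
    {"tx":0,"ty":0,"tz":0,"turn":0},
    {"tx":0,"ty":0,"tz":0,"turn":0},
    {"tx":0,"ty":0,"tz":0,"turn":0},
    {"tx":0,"ty":0,"tz":0,"turn":0},
    {"tx":0,"ty":0,"tz":-10,"turn":0},
    {"tx":0,"ty":0,"tz":-35,"turn":0},
    {"tx":0,"ty":0,"tz":-75,"turn":0},
    {"tx":0,"ty":0,"tz":-120,"turn":0},
    {"tx":0,"ty":0,"tz":-165,"turn":0},
    {"tx":0,"ty":0,"tz":-205,"turn":0},
    {"tx":0,"ty":0,"tz":-210,"turn":0},
    {"tx":0,"ty":0,"tz":-210,"turn":0}
  ],
  "grip": 60
}}

```text
time: 37.5
eef_pos: [0.4806, -0.3929, 0.2847]
eef_rot: [[0.178, 0.984, 0.003], [0.984, -0.178, -0.003], [-0.002, 0.004, -1.0]]
wrist_force: [0.2, -0.7, -1.5]
finger_gap: 0.701
gripper_force: 0.0
```

```bash
python3 go.py; python3 - <<'E'
from h import *
im,I=snap('wrist','w18'); snap('side','s18'); snap('scene','c18')
o=np.zeros((600,800,3),np.uint8); o[:450,:600]=cv2.resize(cv2.imread('pics/w18.png'),(600,450)); 
o[450:600,:320]=cv2.resize(cv2.imread('pics/c18.png')[190:240,107:213],(320,150)); o[450:,330:630]=cv2.resize(cv2.imread('pics/s18.png')[80:150,270:410],(300,150)); o[:300,610:]=cv2.resize(cv2.imread('pics/s18.png')[215:345,180:262],(190,300)); cv2.imwrite('pics/fin.png',o)
for n,p in dict(jartop=[.5006,-.288,.066],bot_shoulder=[.481,-.3917,.078],bot_noz=[.481,-.3917,.1]).items(): print(n,w2px('wrist',p,I).round(1),(w2px('wrist',p,I)*600/512).round(0))
E
```

```text
at [ 0.4806 -0.3929  0.2847] az 79.76 f [ 0.2 -0.7 -1.5]
jartop [256.3  72.1] [300.  85.]
bot_shoulder [255.5 166.7] [299. 195.]
bot_noz [255.6 171.6] [300. 201.]
```

View pics/fin.png

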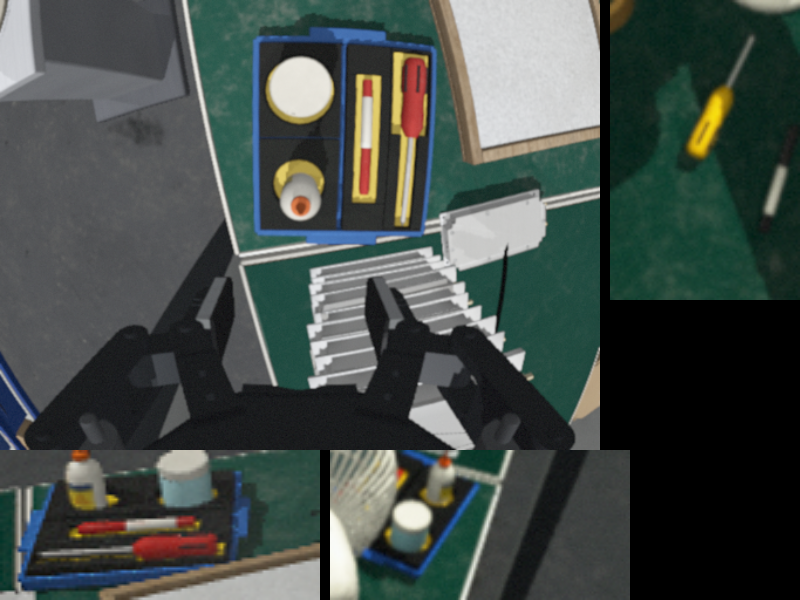

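```bash
python3 - <<'E'
from h import *
from scipy.optimize import least_squares
def orange(f,box):
    x0,x1,y0,y1=box; hsv=cv2.cvtColor(cv2.imread(f),cv2.COLOR_BGR2HSV)[y0:y1,x0:x1]; m=cv2.inRange(hsv,(3,130,120),(14,255,255)); q=np.argwhere(m); return (q.mean(0)+[y0,x0])[::-1],len(q)
a,na=orange('pics/c18.png',(120,150,180,200)); b,nb=orange('pics/s18.png',(312,330,78,100)); I=info('wrist'); c,nc=orange('pics/w18.png',(235,275,150,195)); print(a,na,b,nb,c,nc)
f=lambda p:np.r_[w2px('scene',p)-a,w2px('side',p)-b]
print(least_squares(f,[.48,-.39,.1]).x, px2w('wrist',c,.1,I),px2w('scene',a,.1),px2w('side',b,.1))
E
```

```text
[132.71428571 190.19047619] 21 [323.2  85.2] 20 [256.16489362 175.21276596] 188
[ 0.4816679  -0.40173991  0.08234197] [ 0.47937598 -0.39299332  0.1       ] [ 0.51151842 -0.40195734  0.1       ] [ 0.48034488 -0.37943661  0.1       ]
```

```bash
python3 -c "
from rig import robot
print(robot.state()['time'],robot.sign_off())"
```

```text
the job is handed in; nothing more can be done
37.65 None
```

I placed all four items (red screwdriver, red marker, jar, thread-lock bottle) in their own pockets and handed the job in at 37.7 s. The last wrist view shows jar and bottle upright in their holes, the yellow screwdriver and black marker were never touched, and sign-off returned no verdict.

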